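# Lock the pouring spout onto the shop's bulk oil tank

### The arm

A 7-joint arm with a two-finger parallel gripper is mounted at the origin on the work surface. World frame = base frame: x ahead of the robot, y to its left, z up, the work surface at z = 0. Lengths are in m, angles in rad, forces in N, time in s.
With the tool pointing down it reaches from about 0.4 to 0.85 m from the base axis. Payload 10.4 kg.
Tool frame: the origin (TCP) lies between the finger pads; the fingertips stand 25 mm ahead of it and the grasp point (between the pads) lies 6 mm ahead of it; x points along the fingers, y is the direction in which the jaws open and shut, and the axes are right-handed (so a half turn about x gives the same grasp; the last joint's range is limited). The gripper opens to 87 mm and grips with 3 to 60 N. Pads are 19 mm wide; open, the fingers measure 117 mm over their backs; the gripper's body (75 mm by 190 mm) begins 51 mm behind the grasp point.
Start: joints at [1.21, 0.332, -0.065, 1.46, 0.022, 1.35, -0.088], TCP at [0.207, -0.59, 0.248] pointing down, gripper open.
Joint ranges: [-2.6, 2.6], [-0.5, 2.12], [-1.47, 1.34], [0.16, 2.42], [-1.27, 4.41], [0.06, 2.06], [-2.6, 2.6]. Speed limits (rad/s): [2.22, 2.22, 2.79, 2.79, 3.14, 3.14, 3.14].

### API

Orientations are given as a unit quaternion [x, y, z, w].
In Python, from bench import r gives the robot as it stands.
- The arm moves only by the shell command python3 -m pendant 'ROWS' [FORCE]. ROWS is JSON, a list of rows, each an object with "translation": the shift along the world's x, y, z in cm, a list of three; "angular": the turn, a rotation vector about the world's x, y, z in degrees, a list of three; "hand": the opening, from -1 (shut) to 1 (fully open). In form: [{"translation": [dx, dy, dz], "angular": [wx, wy, wz], "hand": hand}, ...]. A call has 1 to 20 rows; each row shifts and turns the commanded pose from where the row before left it; what a row does not reach is not made up. A row lasts 1/10 s, in which the tool goes at most 50 mm and 8.59 degrees, less where a joint would pass 70% of its speed; a pose out of reach is approached as far as the arm can. A call is refused whole if a number of a shift passes 5 or a number of a turn 8.59, either way. A call with a gripper value outside its range is refused whole. The fingers move at their own pace and stop on an object; FORCE is the grip in N (left out, the last holds). Time passes only in rows, so rows that do not move let the fingers close. It gives the time, the measured TCP pose, the force and the opening at its end, in the units of the state.
- r.read_state(): the state, without advancing time (a new reading comes with each control period).
- r.camera(name): name is "side" or "top" or "wrist"; returns the picture (480x640x3 uint8, red, green, blue); there is no depth.
- r.camera_info(name): a dict with "fx", "fy", "cx", "cy" (pixels), "rvec" (rotation vector, rad) and "tvec" (3), from world to camera coordinates, as OpenCV has them; the wrist camera has in their place "mount" (4x4, takes a point from camera to tool coordinates, whose origin is the TCP and whose axes are the tool frame's). Camera axes: x right, y down, z forward; pixel columns grow to the right and rows downward; lengths in m; the calibration is good to about 2 mm. The wrist camera is an equidistant fisheye: a pixel r from the principal point sees the ray r / f radians off the axis. A picture is of the moment at which its call begins: read the wrist's pose just before it. camera_info takes no time and is no camera call.
- r.close_job(): hands the job in, once; it reports no verdict.
Trained networks look in the newest picture that a camera, given by its name, has taken for a name from the list of things; names that differ only in an ending like _2 or _b are one class to them, and where a whole thing is asked for, a point or a joint stands for the part that bears it (a point fixed in the world has none). Each returns a list of dicts, best first, with "confidence" (0 to 1); they miss things now and then, are a little off and sometimes report something else, mostly with a low value. They report only what shows in the picture. A call takes as long as a camera call. They do not tell look-alikes from the thing itself.
- r.find_in(camera, name): "point" ([row, column] in pixels, amid what is visible of it).
- r.mark_of(camera, name): "point" ([row, column] in pixels: a listed point, or the origin of a listed thing).
The state is a dict: "time": time; "joint_positions": joint angles; "joint_vel": joint speeds; "joint_torque": joint torques, N m; "ee_pos": TCP position; "eef_rot": TCP orientation; "ft_force": force on the tool from outside, world axes, zero at the start; "torque": the same for the moment, N m; "width": finger opening in m.
Only numpy, scipy, OpenCV 4.12 (cv2) and the standard library are available. Lean on these libraries where they do the work, as an engineer would, in place of code of your own. Each camera call takes 0.05 s, during which the arm holds its last target.

### The job

Fit the pouring spout to the oil tank on the refill counter: take the black cam-lock coupling, push it onto the tank's grooved outlet, spout end hanging down, until you feel it sit against its rubber seal, without crushing the seal. Then swing one of its cam arms right back flat against the coupling, and after that the other, without forcing them, and let go. Leave the tank's valve shut and the other goods on the counter where they are.

Things in the scene. Friction and masses are not known exactly. Their poses are not given: they have to be found in the camera images.
- coupling: Black cam-lock coupling with steel pouring spout, about 0.4 kg, lying on the counter. Origin on its axis midway between the cam pins, 26 mm above the counter as it lies; x along the axis to the open mouth, y to its left (left arm's side), z up. Cam pins upright at y = +24.5 and -24.5 mm. Body round, 52 mm, back to x = -30 mm; flats to x = -56 mm; spout 22 mm thick, bent down, ends at x = -111 mm.
- coupling_grip (a point): Where to grip the coupling: on its axis, 43 mm behind the origin (towards the spout), the middle of the eight wrench flats, which are 26 mm long and 52 mm across, with a flat straight up, down, left and right.
- coupling_mouth (a point): Centre of the coupling's mouth, 14 mm ahead of its origin on the axis. Bore 42 mm wide. In it, 24 to 30 mm behind the mouth, a rubber ring grips the adaptor: sliding on takes 2 to 4 N. 35 mm behind the mouth (21 mm behind the origin) lies the free face of a springy rubber seal.
- left_arm (a joint): Steel cam arm on the coupling's +y pin, turning about it. 0: folded back flat along the body, closed; 1.57: straight out sideways; up to 2.3: towards the mouth. Light friction keeps it where it is left. Swings freely to about 0.9; then its cam bites in the adaptor's groove and pulls the coupling on (1 to 5 N at the arm's end), over centre near 0.4. If the coupling is not home it stops near 1.
- right_arm (a joint): The same arm, mirrored, on the coupling's -y pin; same values.
- left_arm_tip (a point): Middle of the left arm's finger tab, 60 mm from its pin. The arm's bar is 12 mm high (centred at the coupling's axis height), 6 mm thick and reaches 67 mm from the pin; its outer face (facing the mouth's side when the arm is out, outward when closed) lies 9.5 mm off the pin's centre line.
- right_arm_tip (a point): The same point on the right arm.
- seal (a joint): How far the rubber seal in the coupling is pressed in, m; 0 free. It yields about 1 mm for each 12 N of push; beyond 3.2 mm (about 38 N) it is crushed. Pushed home by hand: 0.5 to 1.5 mm. With both arms closed on the adaptor it stands at 1.2 to 1.8 mm. Let go before the arms are closed, it may push the coupling back a little, which does no harm.
- tank: White bulk oil tank, 260 x 220 x 190 mm, on a steel stand, with green lid, brass ball valve and drip tray; fixed, top at 260 mm, carrying handle to 283 mm. Origin under its centre on the counter; +y is the way its outlet points, z up. Front face at y = 110 mm.
- outlet (a point): Centre of the brass valve's end face (44 mm wide), on the outlet's axis, 130 mm above the counter, 200 mm from the tank's origin along +y; axes as the tank. The grey male adaptor is screwed in here, along +y: a grooved tube, 40 mm thick (1 mm play all round in the coupling), nose chamfered 4 mm. How far it is screwed in differs: its nose stands 54 to 64 mm out from this point.
- valve_handle (a joint): Red-gripped lever on the ball valve, rad. 0: shut, standing square to the outlet towards the tank's +x, 100 mm long, 36 to 47 mm above the outlet's axis, its stem 44 mm behind point outlet.
- oil_bottle: Amber oil bottle, 66 mm wide, 235 mm high; origin under its foot.
- green_bottle: Green bottle, 60 mm wide, 215 mm high; origin under its foot.
- olive_jar: Jar with yellow cap, 74 mm wide, 115 mm high; origin under its foot.
- tomato_can: Tin can with red label, 74 mm wide, 108 mm high; origin under its foot.
- dust_cap: Blue dust cap, 58 mm wide, 34 mm high; origin under its foot.
- spare_seal: Spare black rubber ring, 42 mm wide, 6 mm thick, lying flat; origin under its centre.
- wrench: Steel wrench, 160 mm long, lying flat along its x; origin under its middle.
- funnel_cup: Yellow measuring cup, 90 mm wide, 85 mm high; origin under its foot.
Not all that is in view belongs to the job. Leave any blue or pink look-alike of the coupling alone.

How it is judged:
By the outcome, as a careful person would: the job done as asked, in the order asked, and still so for the second after the job is handed in, with the robot touching nothing.
It also fails if it takes over 72 s, if anything falls off the work surface, if the arm or the gripper's body presses on something with over 40 N, if the wrist force passes 120 N, or if a joint passes its speed limit or range.

## Working session

There is one attempt and no reset: what is moved stays moved. The work goes in short steps, Python scripts to look and compute and a shell command to move; the robot and the scene stay as the last step left them, time stands still between calls to the robot, and variables do not carry over. Pictures are saved under pics/ and viewed, and the job is handed in when it is done.

```bash
ls; mkdir -p pics; python3 - <<'E'
from bench import r
import cv2
s=r.read_state()
for k,v in s.items(): print(k,v)
for n in ["side","top","wrist"]:
    im=r.camera(n); cv2.imwrite(f"pics/a_{n}.png",im[:,:,::-1]); print(n,r.camera_info(n))
    for t in ["coupling","tank","outlet","coupling_grip","coupling_mouth","left_arm_tip","right_arm_tip"]:
        pass
print(r.read_state()["time"])
E
```

```text
pics
time 0.0
joint_positions [ 1.21040485  0.33288507 -0.06472952  1.46095001  0.02161457  1.3498882
 -0.08848909]
joint_vel [ 7.69211834e-04 -8.92133289e-04  5.95880484e-04 -2.13394239e-03
 -4.96354518e-06  4.19137871e-04  1.49623986e-04]
joint_torque [-6.39777136e-05 -6.23257971e+01  2.42911081e-02 -3.89888763e+01
 -6.12619473e-02  3.98468901e-02  1.15164921e-04]
ee_pos [ 0.20701869 -0.5893445   0.2467416 ]
eef_rot [-0.6969316  -0.11937741  0.69715123 -0.11838726]
ft_force [-0.31621355 -0.26244437  0.53530839]
torque [ 0.00975088  0.01197789 -0.03541035]
width 0.08738973681863957
side {'fx': 439.1816479582953, 'fy': 439.1816479582953, 'cx': 312.4688271938441, 'cy': 243.6906216563828, 'rvec': array([ 0.9725313 , -2.37779203,  1.16690077]), 'tvec': array([0.37068757, 0.37878355, 0.61651419])}
top {'fx': 473.3619919342346, 'fy': 473.3619919342346, 'cx': 311.2333665123314, 'cy': 239.24727106522735, 'rvec': array([ 2.13840396, -2.11745819,  0.1672804 ]), 'tvec': array([-0.03492004,  0.58592632,  1.12206417])}
wrist {'fx': 371.64829954431775, 'fy': 371.64829954431775, 'cx': 321.22833198171656, 'cy': 244.12319241101102, 'mount': array([[ 7.59639690e-04, -2.48324046e-01,  9.68676722e-01,
        -1.36569274e-01],
       [ 9.99999486e-01,  8.39579665e-04, -5.68973598e-04,
         3.79230462e-04],
       [-6.71991452e-04,  9.68676656e-01,  2.48324556e-01,
        -6.80671856e-02],
       [ 0.00000000e+00,  0.00000000e+00,  0.00000000e+00,
         1.00000000e+00]])}
0.15
```

View pics/a_side.png

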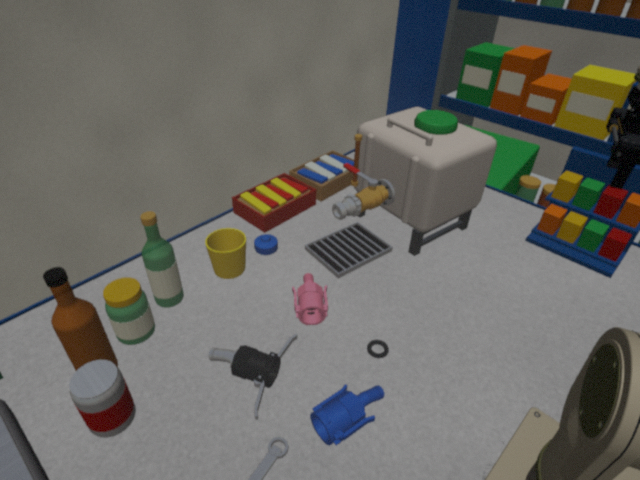

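View pics/a_top.png

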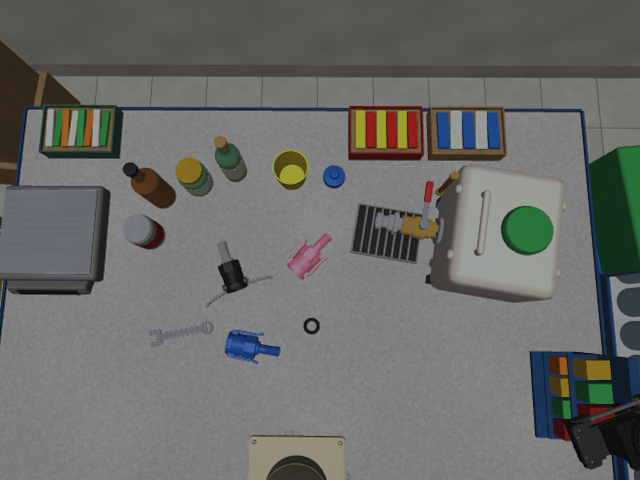

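View pics/a_wrist.png

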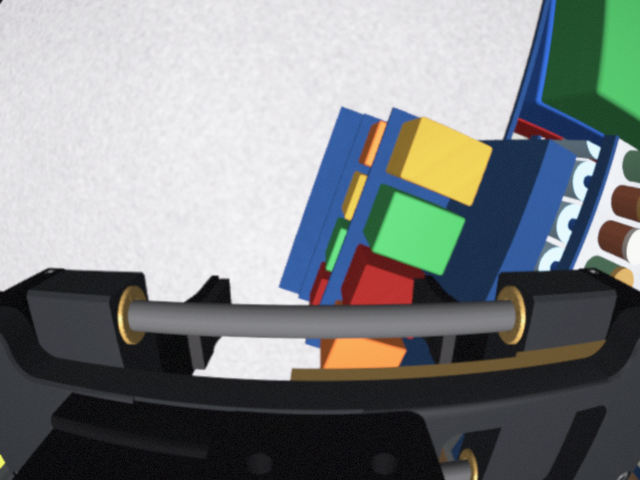

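```bash
cat > h.py <<'E'
from bench import r
import numpy as np, cv2
from scipy.spatial.transform import Rotation as R
from scipy.optimize import least_squares
def ray(cam,rc,st=None):
    i=r.camera_info(cam); row,col=rc
    if cam!="wrist":
        M=cv2.Rodrigues(i['rvec'])[0]; o=-M.T@i['tvec']
        d=M.T@np.array([(col-i['cx'])/i['fx'],(row-i['cy'])/i['fy'],1])
    else:
        u=np.array([(col-i['cx'])/i['fx'],(row-i['cy'])/i['fy']]); t=np.linalg.norm(u)
        dc=np.append(u/max(t,1e-9)*np.sin(t),np.cos(t)); T=np.array(i['mount'])
        st=st or r.read_state(); Q=R.from_quat(st['eef_rot']).as_matrix()
        o=Q@T[:3,3]+st['ee_pos']; d=Q@T[:3,:3]@dc
    return o,d/np.linalg.norm(d)
def at_z(cam,rc,z,st=None):
    o,d=ray(cam,rc,st); return o+d*(z-o[2])/d[2]
def tri(rays):
    A=0;b=0
    for o,d in rays:
        P=np.eye(3)-np.outer(d,d); A=A+P; b=b+P@o
    x=np.linalg.solve(A,b); return x,[np.linalg.norm((np.eye(3)-np.outer(d,d))@(x-o)) for o,d in rays]
def proj(cam,p,st=None):
    i=r.camera_info(cam)
    if cam!="wrist":
        return cv2.projectPoints(np.array([p],float),i['rvec'],i['tvec'],np.array([[i['fx'],0,i['cx']],[0,i['fy'],i['cy']],[0,0,1]]),None)[0].ravel()
    st=st or r.read_state(); Q=R.from_quat(st['eef_rot']).as_matrix(); T=np.array(i['mount'])
    c=T[:3,:3].T@(Q.T@(np.array(p)-st['ee_pos'])-T[:3,3]); t=np.arctan2(np.hypot(c[0],c[1]),c[2]); k=t/np.hypot(c[0],c[1])
    return np.array([i['cx']+i['fx']*c[0]*k,i['cy']+i['fy']*c[1]*k])
E
python3 - <<'E'
from h import *
Z=dict(coupling=.026,coupling_grip=.026,coupling_mouth=.026,left_arm_tip=.026,right_arm_tip=.026,tank=0,outlet=.13)
for t,z in Z.items():
    for n in ["top","side"]:
        for k in r.mark_of(n,t): print(n,t,round(k['confidence'],2),np.round(k['point'],1),np.round(at_z(n,k['point'],z),4))
print(r.read_state()['time'])
E
```

```text
top coupling 0.95 [267.7 295.2] [0.5177 0.0105 0.026 ]
top coupling 0.91 [343.2 235.1] [0.3315 0.154  0.026 ]
top coupling 0.61 [282.7 236. ] [0.4788 0.1573 0.026 ]
top coupling 0.48 [269.1 228.1] [0.5126 0.1784 0.026 ]
top coupling 0.21 [288.8 238.5] [0.4637 0.1505 0.026 ]
side coupling 0.84 [367.2 264.2] [0.4817 0.1582 0.026 ]
side coupling 0.77 [424.2 325.2] [0.3328 0.1611 0.026 ]
side coupling 0.66 [312.6 312.6] [0.5117 0.0051 0.026 ]
top coupling_grip 0.8 [268.3 226.9] [0.5146 0.1815 0.026 ]
top coupling_grip 0.67 [255.3 309.2] [ 0.5493 -0.0242  0.026 ]
top coupling_grip 0.6 [344.2 249.3] [0.3295 0.1192 0.026 ]
side coupling_grip 0.91 [408.3 349.7] [0.3232 0.1132 0.026 ]
side coupling_grip 0.74 [296.  310.9] [ 0.5467 -0.0259  0.026 ]
side coupling_grip 0.57 [361.2 245.7] [0.5148 0.1729 0.026 ]
top coupling_mouth 0.93 [338.7 225.6] [0.342  0.1776 0.026 ]
top coupling_mouth 0.66 [271.1 293.9] [0.5092 0.0136 0.026 ]
top coupling_mouth 0.59 [291.1 237. ] [0.458 0.154 0.026]
side coupling_mouth 0.92 [430.9 320.2] [0.3308 0.1747 0.026 ]
side coupling_mouth 0.73 [318.8 310.3] [0.5034 0
[... 381 characters left out ...]
t_arm_tip 0.66 [417.4 372.5] [0.2869 0.0998 0.026 ]
side left_arm_tip 0.61 [289.8 324.2] [ 0.5396 -0.0589  0.026 ]
top right_arm_tip 0.54 [243.6 305.6] [ 0.579  -0.0148  0.026 ]
top right_arm_tip 0.41 [304.7 208.8] [0.4238 0.2226 0.026 ]
top right_arm_tip 0.41 [332.  260.5] [0.359  0.0928 0.026 ]
side right_arm_tip 0.57 [389.4 344.2] [0.3524 0.093  0.026 ]
side right_arm_tip 0.38 [290.  291.4] [ 0.5882 -0.0097  0.026 ]
top tank 0.39 [184.1 200.9] [0.7397 0.2643 0.    ]
side tank 0.58 [221.  409.9] [ 0.5745 -0.4346  0.    ]
top outlet 0.77 [223.5 403. ] [ 0.6113 -0.2418  0.13  ]
side outlet 0.94 [202.  354.4] [ 0.6156 -0.2378  0.13  ]
side outlet 0.54 [328.4 137.1] [0.6205 0.2984 0.13  ]
0.85
```

```bash
python3 - <<'E'
import cv2
t=cv2.imread("pics/a_top.png"); s=cv2.imread("pics/a_side.png")
a=cv2.resize(t[170:270,340:460],None,fx=6,fy=6,interpolation=cv2.INTER_CUBIC)
b=cv2.resize(s[150:240,320:420],None,fx=6,fy=6,interpolation=cv2.INTER_CUBIC)
c=cv2.resize(t[230:320,190:290],None,fx=6,fy=6,interpolation=cv2.INTER_CUBIC)
for n,i in zip("abc",(a,b,c)): cv2.imwrite(f"pics/z_{n}.png",i)
E
```

```text
(no output)
```

View pics/z_a.png

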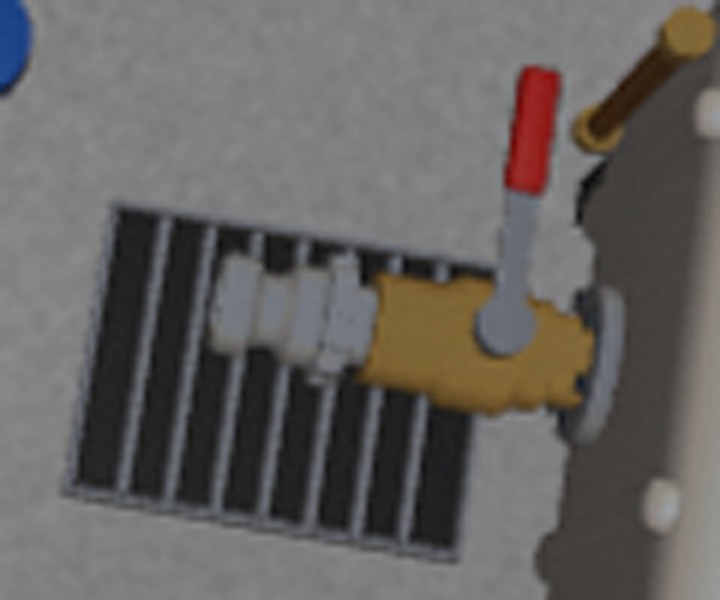

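View pics/z_b.png

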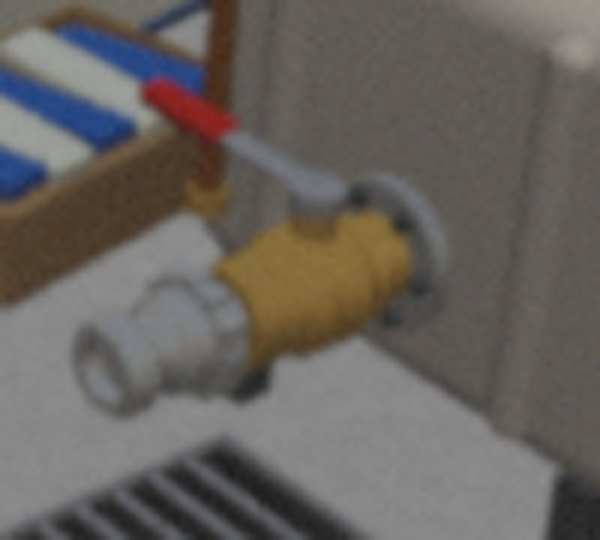

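View pics/z_c.png

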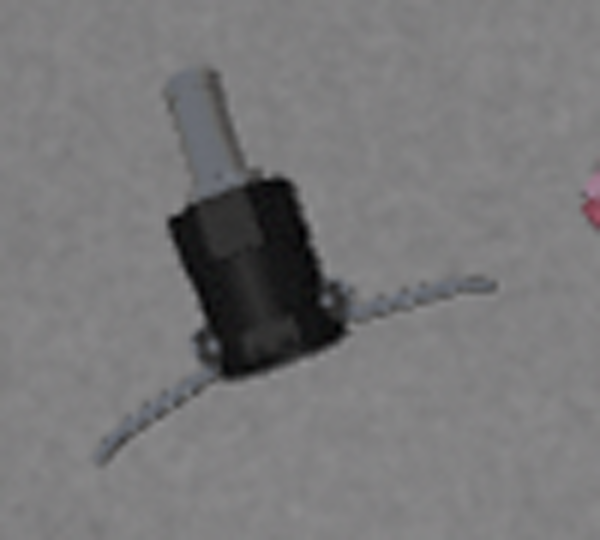

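```bash
python3 - <<'E'
from h import *
f=lambda x,y,x0,y0:(y0+y/6,x0+x/6)
def ang(p,q): d=q-p; return np.degrees(np.arctan2(d[1],d[0]))
T=[at_z("top",f(x,y,340,170),.01) for x,y in [(115,205),(70,490),(460,557),(500,268)]]
print("tray",[np.round(t[:2],4) for t in T],ang(T[3],T[0]),ang(T[2],T[1]),ang(T[1],T[0]),ang(T[2],T[3]))
A=[at_z("top",f(x,y,340,170),.13) for x,y in [(218,302),(335,318),(372,326)]]
print(A,ang(A[1],A[0]))
B=at_z("side",f(105,368,320,150),.13); print("nose side",B)
C=[at_z("top",f(x,y,190,230),.026) for x,y in [(238,197),(285,362),(205,345),(340,298)]]
print(C,ang(C[0],C[1]),ang(C[2],C[3]))
print(R.from_quat(r.read_state()['eef_rot']).as_matrix().round(3))
E
```

```text
tray [array([ 0.6862, -0.1517]), array([ 0.5618, -0.1319]), array([ 0.5348, -0.2962]), array([ 0.6597, -0.3166])] 80.88606581230258 80.6545755619608 -9.063768110724855 -9.288547333384352
[array([ 0.61825098, -0.18035248,  0.13      ]), array([ 0.6123367, -0.2252674,  0.13     ]), array([ 0.60931528, -0.23942002,  0.13      ])] 82.4986002795466
nose side [ 0.61747002 -0.18150713  0.13      ]
[array([0.52838742, 0.17509466, 0.026     ]), array([0.45990112, 0.152873  , 0.026     ]), array([0.46658142, 0.18634423, 0.026     ]), array([0.48660389, 0.13096726, 0.026     ])] -162.02337350866247 -70.12169590549546
[[ 0.     0.331 -0.943]
 [-0.    -0.943 -0.331]
 [-1.     0.    -0.   ]]
```

```bash
python3 -m pendant '[{"translation":[1.0,3.0,0],"angular":[0,0,0],"hand":1},{"translation":[1.5,4.3,0],"angular":[0,0,0],"hand":1},{"translation":[1.7,4.3,0],"angular":[0,0,0],"hand":1},{"translation":[1.8,4.3,0],"angular":[0,0,0],"hand":1},{"translation":[1.8,4.3,0],"angular":[0,0,0],"hand":1},{"translation":[1.8,4.3,0],"angular":[0,0,0],"hand":1},{"translation":[1.8,4.3,0],"angular":[0,0,0],"hand":1},{"translation":[1.8,4.3,0],"angular":[0,0,0],"hand":1},{"translation":[1.8,4.3,0],"angular":[0,0,0],"hand":1},{"translation":[1.8,4.3,0],"angular":[0,0,0],"hand":1},{"translation":[1.8,4.3,0],"angular":[0,0,0],"hand":1},{"translation":[1.8,4.3,0],"angular":[0,0,0],"hand":1},{"translation":[1.8,4.3,0],"angular":[0,0,0],"hand":1},{"translation":[1.8,4.3,0],"angular":[0,0,0],"hand":1},{"translation":[1.8,4.3,0],"angular":[0,0,0],"hand":1},{"translation":[1.8,4.3,0],"angular":[0,0,0],"hand":1},{"translation":[1.8,4.3,0],"angular":[0,0,0],"hand":1},{"translation":[1.8,4.3,0],"angular":[0,0,0],"hand":1},{"translation":[0,0,0],"angular":[0,0,0],"hand":1}]'
python3 - <<'E'
from h import *
s=r.read_state(); print(s['joint_positions'],s['ee_pos'],s['time'])
cv2.imwrite("pics/w1.png",r.camera("wrist")[:,:,::-1])
for t in ["coupling","coupling_grip","coupling_mouth"]:
  for k in r.mark_of("wrist",t): print(t,round(k['confidence'],2),np.round(k['point']),at_z("wrist",k['point'],.026,s).round(4))
E
```

```text
time: 2.75
ee_pos: [0.519, 0.1778, 0.2471]
eef_rot: [-0.696, -0.123, 0.697, -0.12]
ft_force: [-0.2, -1.0, -0.5]
width: 0.0874
[ 0.34366025  0.27225334 -0.88320528  1.63008447  0.21057119  1.3400725
 -1.79517039] [0.51898987 0.17781258 0.24706681] 2.75
coupling 0.69 [266. 326.] [0.4771 0.1589 0.026 ]
coupling 0.67 [277. 474.] [0.5179 0.0026 0.026 ]
coupling 0.17 [226. 325.] [0.5157 0.1733 0.026 ]
coupling_grip 0.91 [261. 508.] [ 0.5487 -0.0283  0.026 ]
coupling_grip 0.8 [228. 325.] [0.5136 0.1728 0.026 ]
coupling_mouth 0.94 [282. 461.] [0.5079 0.0148 0.026 ]
coupling_mouth 0.82 [283. 327.] [0.4602 0.1512 0.026 ]
coupling_mouth 0.68 [373. 271.] [0.3328 0.173  0.026 ]
```

View pics/w1.png

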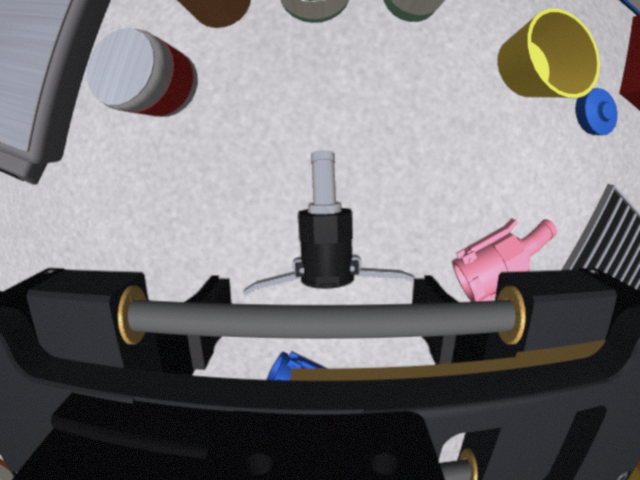

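```bash
python3 -m pendant '[{"translation":[-0.1,-0.4,-4],"angular":[0,0,0],"hand":1},{"translation":[0,0,-5],"angular":[0,0,0],"hand":1},{"translation":[0,0,-5],"angular":[0,0,0],"hand":1},{"translation":[0,0,-4],"angular":[0,0,0],"hand":1},{"translation":[0,0,-2.5],"angular":[0,0,0],"hand":1},{"translation":[0,0,-1],"angular":[0,0,0],"hand":1},{"translation":[0,0,0],"angular":[0,0,0],"hand":1},{"translation":[0,0,0],"angular":[0,0,0],"hand":1}]'
python3 - <<'E'
from h import *
s=r.read_state(); print(R.from_quat(s['eef_rot']).as_matrix().round(3),s['ee_pos'])
cv2.imwrite("pics/w2.png",r.camera("wrist")[:,:,::-1])
cv2.imwrite("pics/s2.png",r.camera("side")[200:440,160:480,::-1].repeat(2,0).repeat(2,1))
E
```

```text
time: 3.75
ee_pos: [0.5191, 0.167, 0.0341]
eef_rot: [0.698, 0.118, -0.696, 0.119]
ft_force: [-0.1, 0.3, 0.4]
width: 0.087
[[ 0.002  0.331 -0.944]
 [ 0.    -0.944 -0.331]
 [-1.     0.001 -0.002]] [0.51914528 0.16698641 0.03413049]
```

View pics/w2.png

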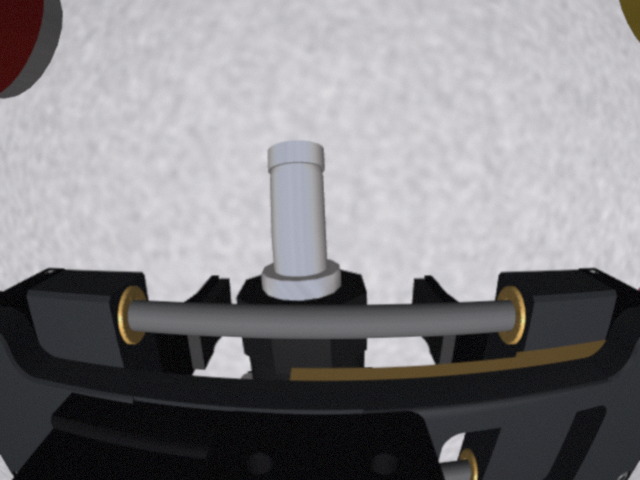

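View pics/s2.png

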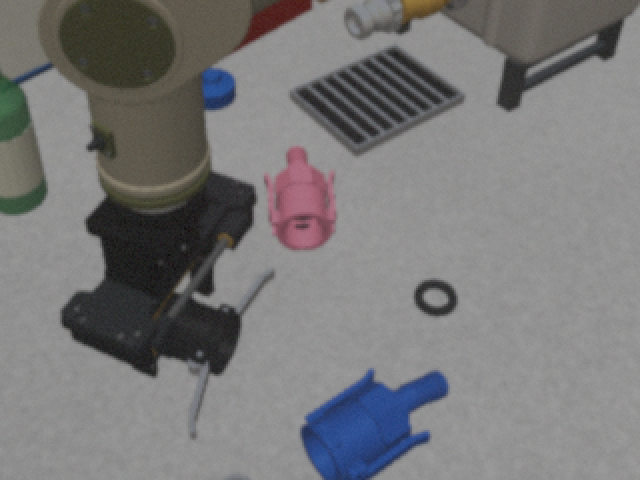

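```bash
python3 -m pendant '[{"translation":[-0.2,0.55,-0.2],"angular":[0,0,0],"hand":1},{"translation":[0,0,0],"angular":[0,0,0],"hand":1},{"translation":[0,0,0],"angular":[0,0,0],"hand":0.3},{"translation":[0,0,0],"angular":[0,0,0],"hand":-0.2},{"translation":[0,0,0],"angular":[0,0,0],"hand":-0.5},{"translation":[0,0,0],"angular":[0,0,0],"hand":-1},{"translation":[0,0,0],"angular":[0,0,0],"hand":-1},{"translation":[0,0,0],"angular":[0,0,0],"hand":-1}]' 40
python3 - <<'E'
from h import *
s=r.read_state(); print(s['torque'])
cv2.imwrite("pics/w3.png",r.camera("wrist")[:,:,::-1])
E
```

```text
time: 4.65
ee_pos: [0.5162, 0.1729, 0.0306]
eef_rot: [0.697, 0.119, -0.697, 0.119]
ft_force: [-0.7, 0.7, 0.4]
width: 0.0515
[ 0.13386592 -0.05584637 -0.04700778]
```

View pics/w3.png

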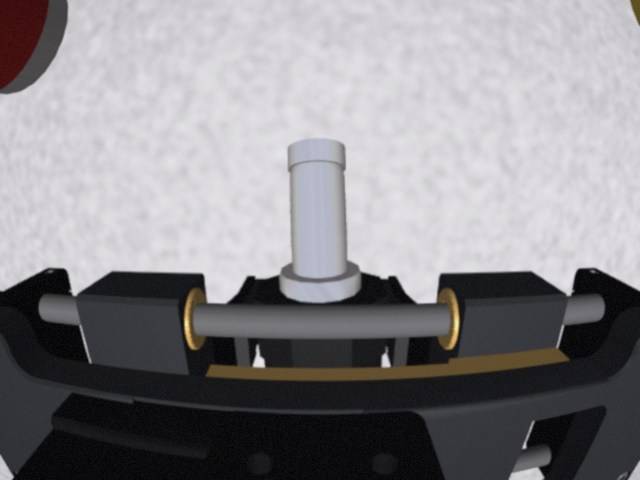

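```bash
python3 -m pendant '[{"translation":[0,0,2],"angular":[0,0,0],"hand":-1},{"translation":[0,0,4],"angular":[0,0,0],"hand":-1},{"translation":[0,0,4],"angular":[0,0,0],"hand":-1},{"translation":[0,0,4],"angular":[0,0,0],"hand":-1},{"translation":[0,0,2],"angular":[0,0,2],"hand":-1},{"translation":[1.5,-3.2,0],"angular":[0,0,7.5],"hand":-1},{"translation":[1.5,-3.2,0],"angular":[0,0,7.5],"hand":-1},{"translation":[1.5,-3.2,0],"angular":[0,0,7.5],"hand":-1},{"translation":[1.5,-3.2,0],"angular":[0,0,7.5],"hand":-1},{"translation":[1.5,-3.2,0],"angular":[0,0,7.5],"hand":-1},{"translation":[1.5,-3.2,0],"angular":[0,0,7.5],"hand":-1},{"translation":[1.5,-3.2,0],"angular":[0,0,7.5],"hand":-1},{"translation":[1.2,-3.2,0],"angular":[0,0,7.5],"hand":-1},{"translation":[0,0,-2],"angular":[0,0,0],"hand":-1},{"translation":[0,0,-2],"angular":[0,0,0],"hand":-1},{"translation":[0,0,0],"angular":[0,0,0],"hand":-1},{"translation":[0,0,0],"angular":[0,0,0],"hand":-1}]'
python3 - <<'E'
from h import *
s=r.read_state(); print(s['joint_positions'],s['torque'],s['ft_force']);print(R.from_quat(s['eef_rot']).as_matrix().round(3),s['ee_pos'])
for n in ["wrist","top","side"]:
    im=r.camera(n); cv2.imwrite(f"pics/d_{n}.png",im[:,:,::-1])
t=cv2.imread("pics/d_top.png"); cv2.imwrite("pics/dz_t.png",cv2.resize(t[150:280,320:460],None,fx=5,fy=4.5,interpolation=cv2.INTER_CUBIC))
t=cv2.imread("pics/d_side.png"); cv2.imwrite("pics/dz_s.png",cv2.resize(t[130:280,260:420],None,fx=4,fy=4,interpolation=cv2.INTER_CUBIC))
P=[]
for i in range(6):
  r.camera("top"); P.append(r.read_state()['ee_pos'])
print(np.array(P).round(4))
E
```

```text
time: 6.4
ee_pos: [0.6329, -0.083, 0.1505]
eef_rot: [-0.536, -0.461, 0.536, -0.461]
ft_force: [0.5, -0.4, -2.9]
width: 0.0517
[ 0.6984027   0.58905435 -0.89106956  1.50420435  0.46838534  1.2741034
 -0.39898997] [ 0.03124091 -0.11675688 -0.00850147] [ 0.52967752 -0.43911459 -2.9178675 ]
[[-0.001  0.989 -0.15 ]
 [ 0.    -0.15  -0.989]
 [-1.    -0.001 -0.   ]] [ 0.63287076 -0.08298236  0.15053034]
[[ 0.6336 -0.083   0.1517]
 [ 0.6336 -0.0831  0.1516]
 [ 0.6335 -0.083   0.1514]
 [ 0.6334 -0.0831  0.1512]
 [ 0.6333 -0.0832  0.151 ]
 [ 0.6332 -0.0832  0.1509]]
```

View pics/d_wrist.png

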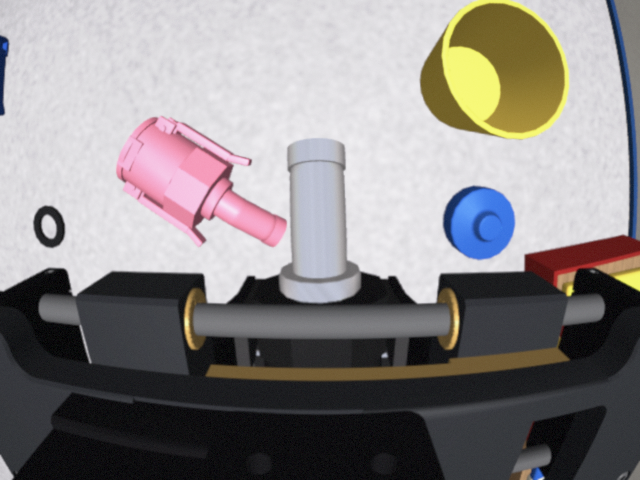

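View pics/dz_t.png

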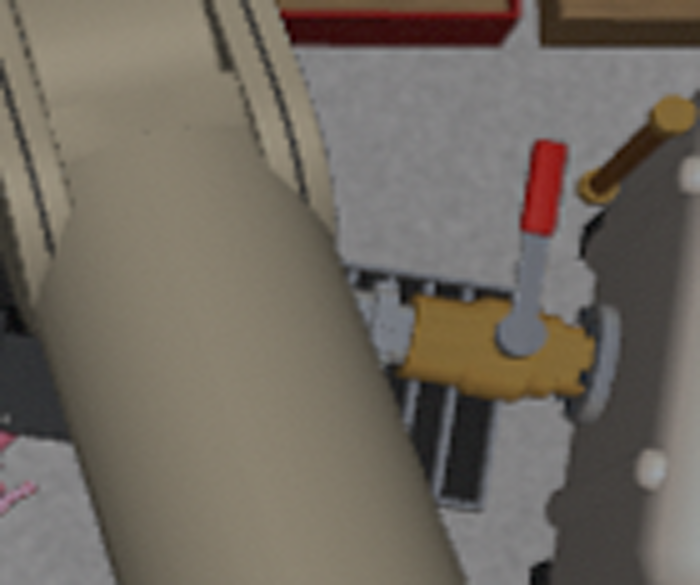

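View pics/dz_s.png

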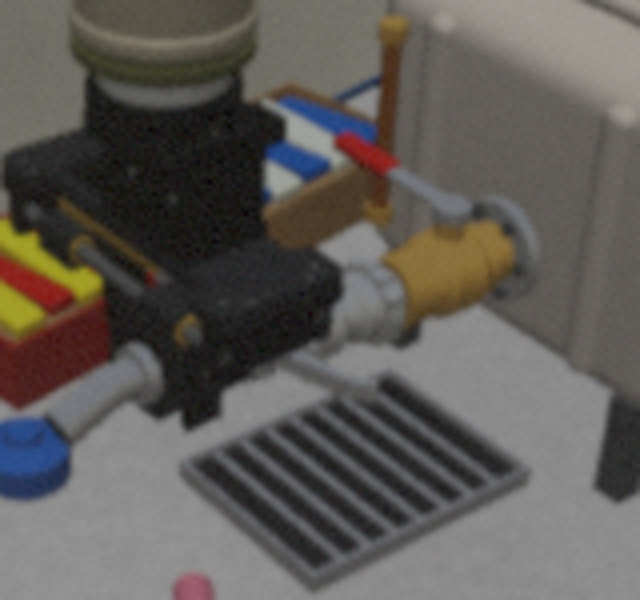

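```bash
python3 -m pendant '[{"translation":[0,0,-1],"angular":[0,0,-0.5],"hand":-1},{"translation":[0,0,-0.6],"angular":[0,0,0],"hand":-1},{"translation":[-0.15,-1,0],"angular":[0,0,0],"hand":-1},{"translation":[-0.15,-1,0],"angular":[0,0,0],"hand":-1},{"translation":[-0.15,-1,0],"angular":[0,0,0],"hand":-1},{"translation":[0,0,0],"angular":[0,0,0],"hand":-1},{"translation":[0,0,0],"angular":[0,0,0],"hand":-1}]'
python3 - <<'E'
from h import *
t=r.camera("side")[:,:,::-1]; cv2.imwrite("pics/e_s.png",cv2.resize(t[130:280,280:440],None,fx=5,fy=4,interpolation=cv2.INTER_CUBIC))
s=r.read_state(); print(s['ee_pos'],R.from_quat(s['eef_rot']).as_matrix().round(3)[:,2],s['ft_force'])
a=np.array([.156,.988]);n=np.array([.618,-.181]); d=s['ee_pos'][:2]-n; print("along",d@a-.057,"lat",d@[.988,-.156])
E
```

```text
time: 7.55
ee_pos: [0.6287, -0.1137, 0.1348]
eef_rot: [0.539, 0.458, -0.538, 0.458]
ft_force: [-0.0, 0.4, -3.5]
width: 0.052
[ 0.62872562 -0.11304232  0.13479265] [-0.159 -0.987 -0.   ] [ 0.44233796  1.10185169 -2.91553014]
along 0.011815386785324351 lat -4.486698493103263e-06
```

View pics/e_s.png

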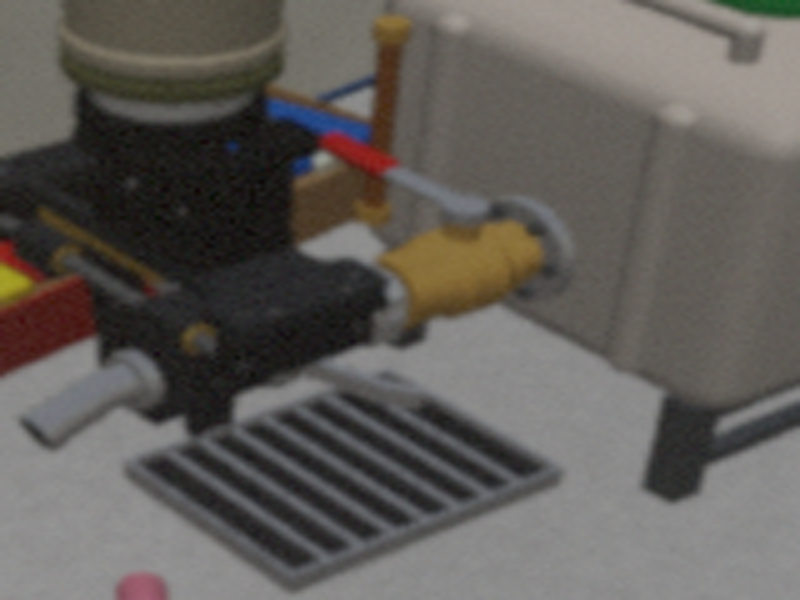

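```bash
python3 -m pendant '[{"translation":[-0.08,-0.5,0],"angular":[0,0,0],"hand":-1},{"translation":[-0.08,-0.5,0],"angular":[0,0,0],"hand":-1},{"translation":[-0.05,-0.3,0],"angular":[0,0,0],"hand":-1},{"translation":[0,0,0],"angular":[0,0,0],"hand":-1}]'
python3 -m pendant '[{"translation":[-0.05,-0.3,0],"angular":[0,0,0],"hand":-1},{"translation":[0,0,0],"angular":[0,0,0],"hand":-1}]'
python3 -m pendant '[{"translation":[-0.05,-0.3,0],"angular":[0,0,0],"hand":-1},{"translation":[0,0,0],"angular":[0,0,0],"hand":-1}]'
python3 -c "
from h import *
print(r.read_state()['torque'])"
```

```text
time: 8.0
ee_pos: [0.6265, -0.1271, 0.1345]
eef_rot: [-0.538, -0.458, 0.539, -0.458]
ft_force: [0.3, -0.4, -3.4]
width: 0.0514
time: 8.2
ee_pos: [0.626, -0.1296, 0.1345]
eef_rot: [-0.538, -0.458, 0.538, -0.458]
ft_force: [0.3, 0.2, -4.1]
width: 0.0516
time: 8.4
ee_pos: [0.6255, -0.1327, 0.1345]
eef_rot: [-0.538, -0.458, 0.538, -0.459]
ft_force: [-0.1, -0.2, -3.0]
width: 0.0521
[ 0.02378903 -0.09853972 -0.04697602]
```

```bash
python3 -m pendant '[{"translation":[-0.06,-0.4,0],"angular":[0,0,0],"hand":-1},{"translation":[0,0,0],"angular":[0,0,0],"hand":-1}]'
python3 -m pendant '[{"translation":[-0.06,-0.4,0],"angular":[0,0,0],"hand":-1},{"translation":[0,0,0],"angular":[0,0,0],"hand":-1}]'
python3 - <<'E'
from h import *
t=r.camera("side")[:,:,::-1]; cv2.imwrite("pics/f_s.png",cv2.resize(t[130:280,280:440],None,fx=5,fy=4,interpolation=cv2.INTER_CUBIC))
t=r.camera("top")[:,:,::-1]; cv2.imwrite("pics/f_t.png",cv2.resize(t[150:280,320:460],None,fx=5,fy=4.5,interpolation=cv2.INTER_CUBIC))
s=r.read_state()
a=np.array([.156,.988]);n=np.array([.618,-.181]); d=s['ee_pos'][:2]-n; print("along",d@a-.057,"lat",d@[.988,-.156])
E
```

```text
time: 8.6
ee_pos: [0.6249, -0.137, 0.1345]
eef_rot: [-0.538, -0.458, 0.539, -0.458]
ft_force: [-0.0, 0.1, -3.2]
width: 0.0519
time: 8.8
ee_pos: [0.6243, -0.141, 0.1345]
eef_rot: [-0.538, -0.458, 0.539, -0.458]
ft_force: [-0.1, 0.1, -3.6]
width: 0.0518
along -0.015879396265811252 lat -9.859720766222756e-05
```

View pics/f_s.png

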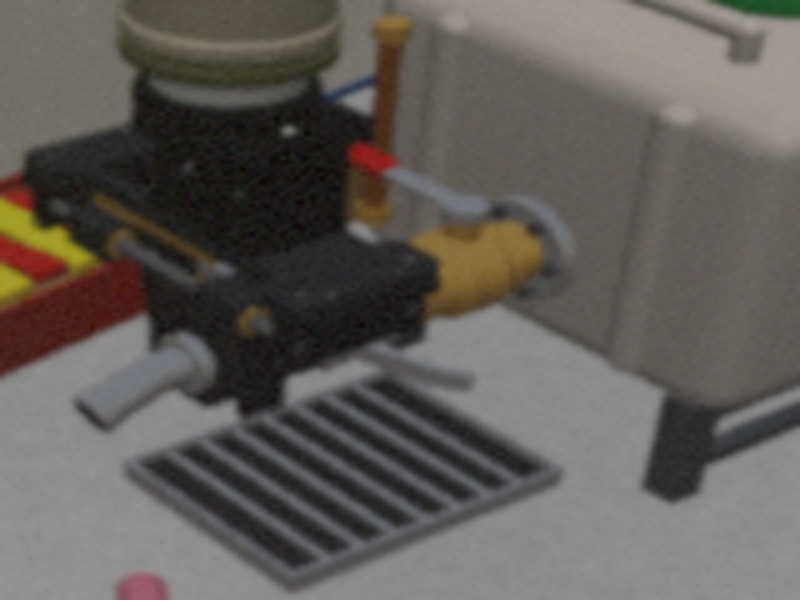

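```bash
for i in 1 2; do python3 -m pendant '[{"translation":[-0.06,-0.4,0],"angular":[0,0,0],"hand":-1},{"translation":[0,0,0],"angular":[0,0,0],"hand":-1}]' | grep -E "pos|force"; done
for i in 1 2 3; do python3 -m pendant '[{"translation":[-0.03,-0.2,0],"angular":[0,0,0],"hand":-1},{"translation":[0,0,0],"angular":[0,0,0],"hand":-1}]'| grep -E "pos|force"; done
```

```text
ee_pos: [0.6237, -0.145, 0.1345]
ft_force: [-0.4, -0.2, -3.2]
ee_pos: [0.623, -0.149, 0.1345]
ft_force: [0.4, -0.0, -3.0]
ee_pos: [0.6228, -0.1504, 0.1346]
ft_force: [0.2, -0.1, -2.9]
ee_pos: [0.6226, -0.1521, 0.1347]
ft_force: [-1.0, 0.8, -2.5]
ee_pos: [0.6222, -0.1546, 0.1346]
ft_force: [0.7, 0.3, -2.2]
```

```bash
for i in 1 2 3; do python3 -m pendant '[{"translation":[-0.03,-0.2,0],"angular":[0,0,0],"hand":-1},{"translation":[0,0,0],"angular":[0,0,0],"hand":-1}]'| grep -E "pos|force"; done
```

```text
ee_pos: [0.6219, -0.1566, 0.1346]
ft_force: [0.4, 0.1, -2.5]
ee_pos: [0.6217, -0.1579, 0.1346]
ft_force: [0.4, 2.6, -1.9]
ee_pos: [0.6216, -0.1584, 0.1347]
ft_force: [1.1, 6.7, -3.3]
```

```bash
python3 - <<'E'
from h import *
for n in ["wrist","top","side"]:
    im=r.camera(n)[:,:,::-1]; cv2.imwrite(f"pics/g_{n}.png",im)
t=cv2.imread("pics/g_top.png"); cv2.imwrite("pics/gz_t.png",cv2.resize(t[150:280,320:460],None,fx=5,fy=4.5,interpolation=cv2.INTER_CUBIC))
t=cv2.imread("pics/g_side.png"); cv2.imwrite("pics/gz_s.png",cv2.resize(t[150:270,310:430],None,fx=6,fy=5,interpolation=cv2.INTER_CUBIC))
s=r.read_state(); print(s['ft_force'],s['torque'],s['ee_pos'])
E
```

```text
[ 1.410825    7.02931891 -3.44370358] [ 1.42965603 -0.36879126 -0.11589174] [ 0.62163215 -0.15835703  0.13464065]
```

View pics/g_wrist.png

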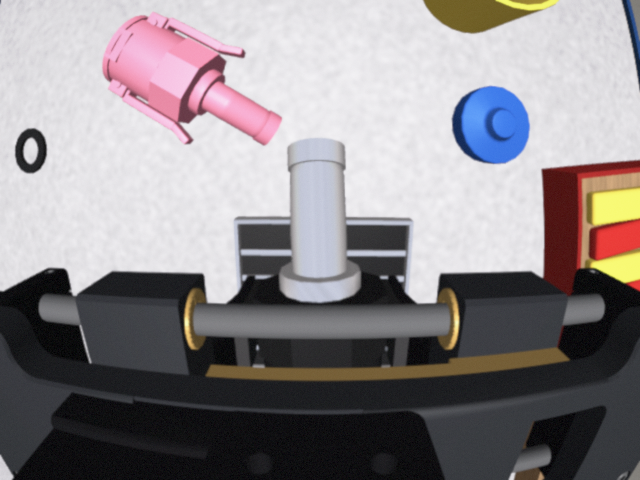

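View pics/gz_t.png

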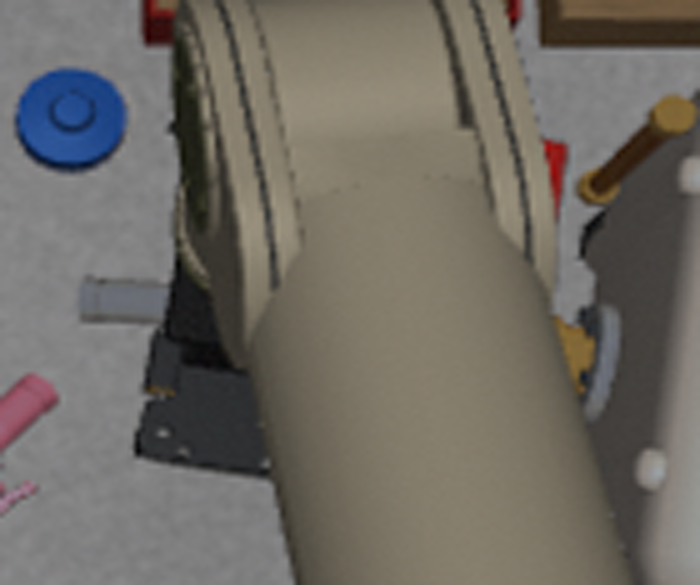

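View pics/gz_s.png

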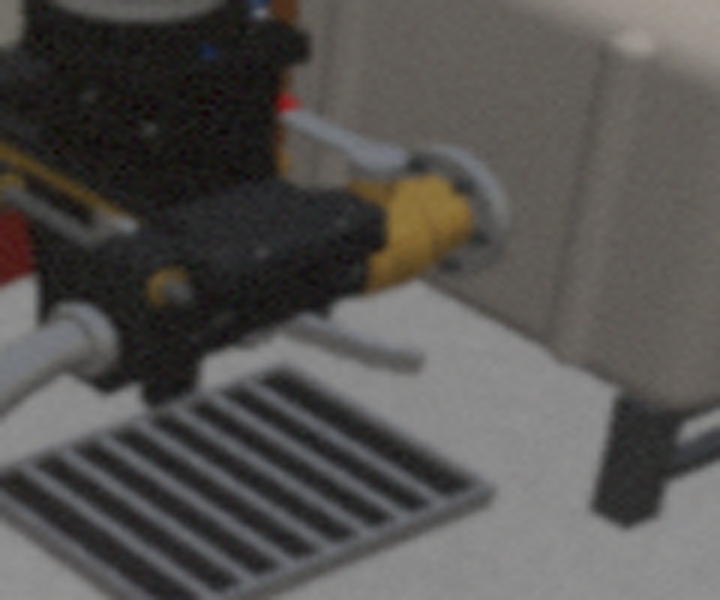

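```bash
for i in 1 2; do python3 -m pendant '[{"translation":[-0.015,-0.1,0],"angular":[0,0,0],"hand":-1},{"translation":[0,0,0],"angular":[0,0,0],"hand":-1}]'| grep -E "pos|force"; done;  python3 -c "
from h import *
print(r.read_state()['torque'],r.read_state()['ee_pos'])"
```

```text
ee_pos: [0.6216, -0.1585, 0.1346]
ft_force: [2.5, 8.9, -2.0]
ee_pos: [0.6215, -0.1587, 0.1347]
ft_force: [2.2, 11.1, -3.2]
[ 2.28577551 -0.46309678 -0.06574372] [ 0.62153227 -0.15871569  0.1346547 ]
```

```bash
for i in 1 2; do python3 -m pendant '[{"translation":[-0.015,-0.1,0],"angular":[0,0,0],"hand":-1},{"translation":[0,0,0],"angular":[0,0,0],"hand":-1}]'| grep -E "pos|force"; done;  python3 -c "
from h import *
s=r.read_state();print(s['ee_pos'])
cv2.imwrite('pics/h_w.png',r.camera('wrist')[:,:,::-1])"
```

```text
ee_pos: [0.6215, -0.1589, 0.1347]
ft_force: [2.7, 13.4, -2.4]
ee_pos: [0.6214, -0.1591, 0.1347]
ft_force: [2.5, 15.1, -3.6]
[ 0.62144401 -0.15914608  0.13466535]
```

View pics/h_w.png

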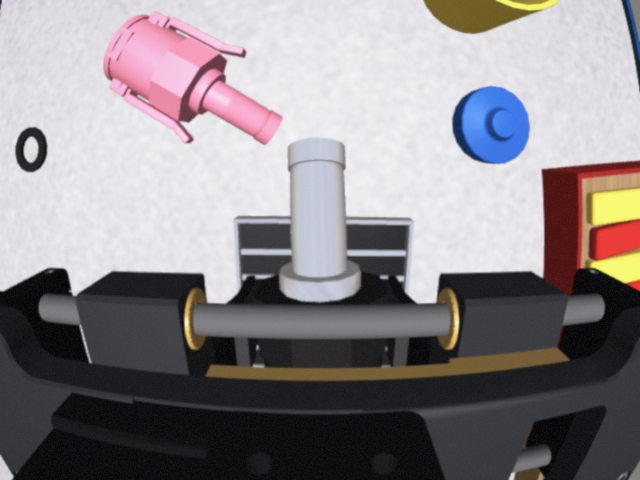

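```bash
python3 -m pendant '[{"translation":[0,0,0],"angular":[0,0,0],"hand":0.6},{"translation":[0.05,0.3,0],"angular":[0,0,0],"hand":1},{"translation":[0.05,0.3,0],"angular":[0,0,0],"hand":1},{"translation":[0,0,0],"angular":[0,0,0],"hand":1},{"translation":[0,0,0],"angular":[0,0,0],"hand":1}]'
python3 -m pendant '[{"translation":[0,0,2],"angular":[0,0,0],"hand":1},{"translation":[0,0,4],"angular":[0,0,0],"hand":1},{"translation":[0,0,4],"angular":[0,0,0],"hand":1},{"translation":[0.6,4,2],"angular":[0,0,0],"hand":1},{"translation":[0.6,4,0],"angular":[0,0,0],"hand":1},{"translation":[0.6,4,0],"angular":[0,0,0],"hand":-1},{"translation":[0.6,4,0],"angular":[0,0,0],"hand":-1},{"translation":[0,0,0],"angular":[0,0,0],"hand":-1}]'
python3 - <<'E'
from h import *
for n in ["wrist","top","side"]:
    im=r.camera(n)[:,:,::-1]; cv2.imwrite(f"pics/i_{n}.png",im)
t=cv2.imread("pics/i_top.png"); cv2.imwrite("pics/iz_t.png",cv2.resize(t[150:280,320:460],None,fx=5,fy=4.5,interpolation=cv2.INTER_CUBIC))
t=cv2.imread("pics/i_side.png"); cv2.imwrite("pics/iz_s.png",cv2.resize(t[150:270,310:430],None,fx=6,fy=5,interpolation=cv2.INTER_CUBIC))
for t in ["coupling","coupling_mouth","coupling_grip","left_arm_tip","right_arm_tip"]:
  for n in ["top","side"]:
    for k in r.mark_of(n,t):
        p=at_z(n,k['point'],.13)
        if p[1]<-.05: print(t,n,round(k['confidence'],2),np.round(k['point']),p.round(4))
E
```

```text
time: 12.0
ee_pos: [0.6218, -0.1585, 0.1347]
eef_rot: [-0.538, -0.458, 0.538, -0.459]
ft_force: [0.2, -0.7, 0.2]
width: 0.0828
time: 12.8
ee_pos: [0.6453, 0.0093, 0.2551]
eef_rot: [0.537, 0.462, -0.535, 0.46]
ft_force: [-0.4, 0.1, 0.2]
width: 0.0704
coupling top 0.84 [221. 387.] [ 0.6169 -0.2054  0.13  ]
coupling side 0.69 [205. 343.] [ 0.6268 -0.2098  0.13  ]
coupling_mouth top 0.67 [225. 392.] [ 0.6071 -0.2166  0.13  ]
coupling_mouth side 0.68 [220. 409.] [ 0.4862 -0.266   0.13  ]
coupling_mouth side 0.63 [205. 348.] [ 0.6176 -0.2179  0.13  ]
coupling_grip top 0.8 [220. 366.] [ 0.6195 -0.156   0.13  ]
coupling_grip side 0.55 [213. 328.] [ 0.6279 -0.1616  0.13  ]
left_arm_tip top 0.49 [188. 395.] [ 0.6967 -0.2256  0.13  ]
left_arm_tip side 0.51 [189. 323.] [ 0.7071 -0.2296  0.13  ]
right_arm_tip top 0.59 [258. 387.] [ 0.5316 -0.2029  0.13  ]
right_arm_tip side 0.62 [227. 370.] [ 0.5286 -0.1852  0.13  ]
```

View pics/i_wrist.png

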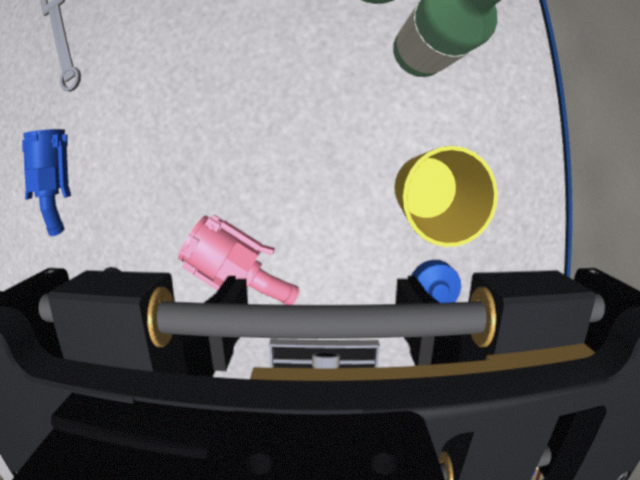

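View pics/iz_t.png

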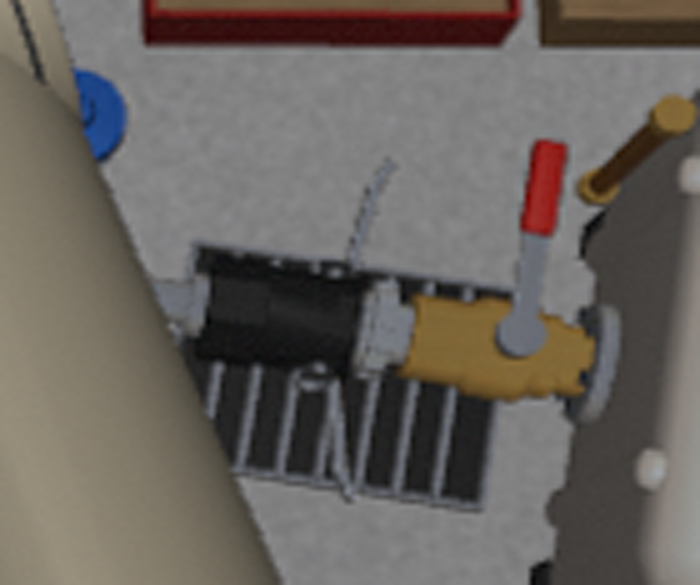

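View pics/iz_s.png

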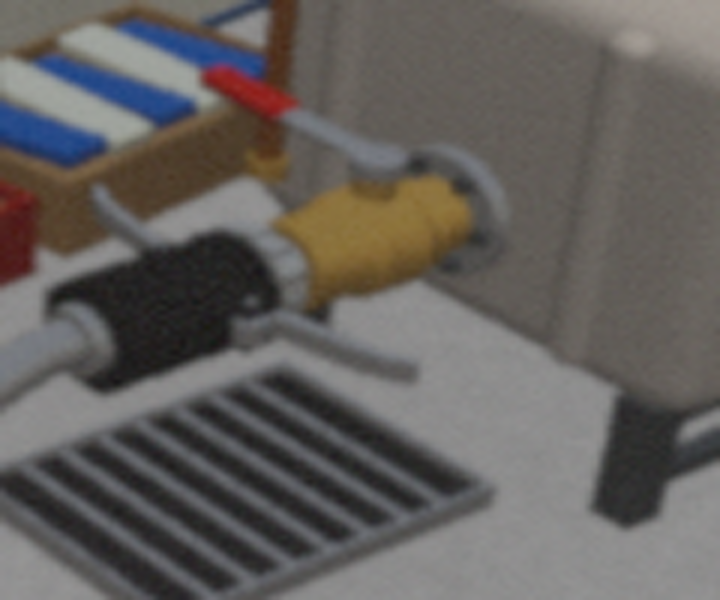

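```bash
python3 -m pendant '[{"translation":[0.9,-3.0,0],"angular":[0,0,0],"hand":-1},{"translation":[0.9,-4.5,0],"angular":[0,0,0],"hand":-1},{"translation":[0.9,-4.5,0],"angular":[0,0,0],"hand":-1},{"translation":[0.9,-4.5,0],"angular":[0,0,0],"hand":-1},{"translation":[0.9,-4.5,0],"angular":[0,0,0],"hand":-1},{"translation":[0.6,-4.0,0],"angular":[0,0,0],"hand":-1},{"translation":[0,-1.5,0],"angular":[0,0,0],"hand":-1},{"translation":[0,0,0],"angular":[0,0,0],"hand":-1},{"translation":[0,0,0],"angular":[0,0,0],"hand":-1}]' 20
python3 - <<'E'
from h import *
s=r.read_state(); print(s['ee_pos'],R.from_quat(s['eef_rot']).as_matrix().round(3)[:,2],s['joint_positions'])
for n in ["wrist","top","side"]:
    im=r.camera(n)[:,:,::-1]; cv2.imwrite(f"pics/j_{n}.png",im)
E
```

```text
time: 14.35
ee_pos: [0.6969, -0.2615, 0.2545]
eef_rot: [0.538, 0.459, -0.538, 0.459]
ft_force: [-0.2, -0.2, -0.6]
width: 0.0005
[ 0.69687527 -0.26154073  0.25452581] [-0.158 -0.987 -0.001] [ 0.73112004  0.73145695 -0.82829845  1.02320259  0.51329581  1.5726331
 -0.10756637]
```

View pics/j_wrist.png

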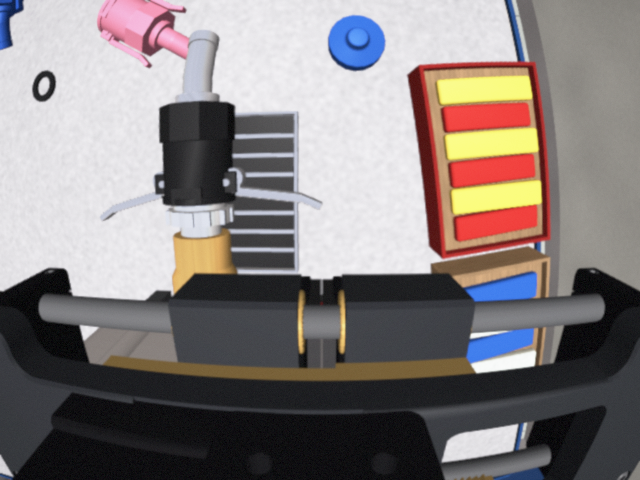

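View pics/j_side.png

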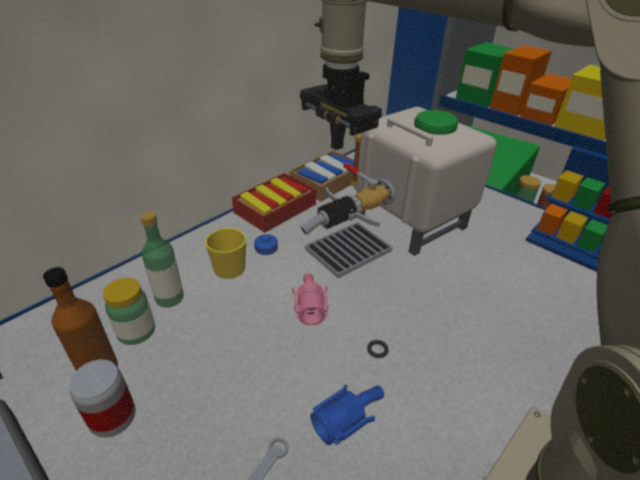

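```bash
python3 - <<'E'
from h import *
a=np.array([.156,.988]);l=np.array([.988,-.156]);o=np.array([.6147,-.2016])
def es(p): d=p[:2]-o; return (-d@a*1000).round(1),(d@l*1000).round(1)
for n,rc in dict(Ltip=(207,320),Lmid=(194,275),Lpin=(178,232),Rtip=(217,105),Rmid=(197,135),Rpin=(180,162),mouthL=(204,232),mouthR=(204,166)).items():
    p=at_z("wrist",rc,.13); print(n,p.round(4),es(p))
print(es(r.read_state()['ee_pos']))
E
```

```text
Ltip [ 0.7011 -0.2332  0.13  ] (np.float64(17.7), np.float64(90.3))
Lmid [ 0.671  -0.2189  0.13  ] (np.float64(8.3), np.float64(58.3))
Lpin [ 0.6423 -0.2021  0.13  ] (np.float64(-3.8), np.float64(27.3))
Rtip [ 0.5292 -0.2109  0.13  ] (np.float64(22.5), np.float64(-83.1))
Rmid [ 0.5617 -0.2009  0.13  ] (np.float64(7.5), np.float64(-52.5))
Rpin [ 0.5879 -0.1929  0.13  ] (np.float64(-4.4), np.float64(-27.8))
mouthL [ 0.6386 -0.2206  0.13  ] (np.float64(15.1), np.float64(26.6))
mouthR [ 0.5872 -0.2113  0.13  ] (np.float64(13.8), np.float64(-25.7))
(np.float64(45.6), np.float64(90.6))
```

```bash
python3 -m pendant '[{"translation":[0,0,-3],"angular":[0,0,0],"hand":-1},{"translation":[0,0,-4],"angular":[0,0,0],"hand":-1},{"translation":[0,0,-2.5],"angular":[0,0,0],"hand":-1},{"translation":[0,0,-1.3],"angular":[0,0,0],"hand":-1},{"translation":[0,0,0],"angular":[0,0,0],"hand":-1},{"translation":[0,0,0],"angular":[0,0,0],"hand":-1}]'
python3 - <<'E'
from h import *
a=np.array([.156,.988]);l=np.array([.988,-.156]);o=np.array([.6147,-.2016])
s=r.read_state(); d=s['ee_pos'][:2]-o; print(-d@a*1000,d@l*1000,s['ee_pos'])
t=r.camera("side")[:,:,::-1]; cv2.imwrite("pics/k_s.png",cv2.resize(t[130:270,300:440],None,fx=5,fy=4.2,interpolation=cv2.INTER_CUBIC))
cv2.imwrite("pics/k_w.png",r.camera("wrist")[:,:,::-1])
E
```

```text
time: 15.1
ee_pos: [0.6974, -0.2627, 0.1482]
eef_rot: [0.539, 0.458, -0.538, 0.459]
ft_force: [0.5, 0.2, 1.4]
width: 0.0002
47.45572661257755 91.25537058583159 [ 0.69741751 -0.26269277  0.14822123]
```

View pics/k_s.png

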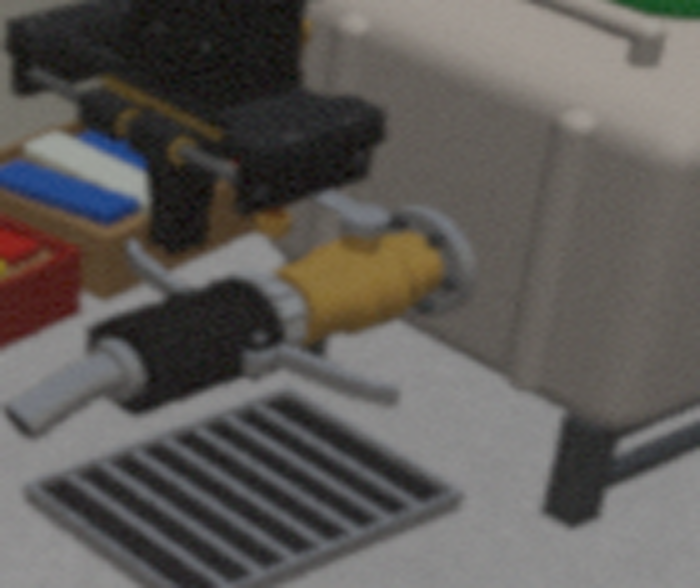

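View pics/k_w.png

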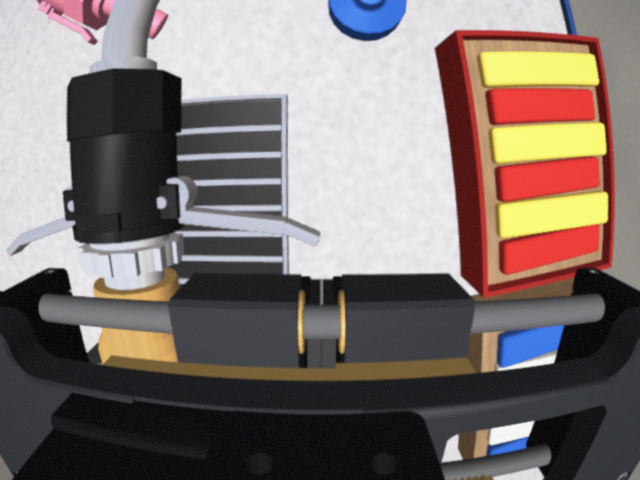

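```bash
python3 -m pendant '[{"translation":[0.08,0.5,-0.1],"angular":[0,0,0],"hand":-1},{"translation":[0.08,0.5,-0.1],"angular":[0,0,0],"hand":-1},{"translation":[0.08,0.5,0],"angular":[0,0,0],"hand":-1},{"translation":[0.08,0.5,0],"angular":[0,0,0],"hand":-1},{"translation":[0.08,0.5,0],"angular":[0,0,0],"hand":-1},{"translation":[0,0,0],"angular":[0,0,0],"hand":-1}]'
python3 -m pendant '[{"translation":[0.08,0.5,0],"angular":[0,0,0],"hand":-1},{"translation":[0.08,0.5,0],"angular":[0,0,0],"hand":-1},{"translation":[0.08,0.5,0],"angular":[0,0,0],"hand":-1},{"translation":[0.08,0.5,0],"angular":[0,0,0],"hand":-1},{"translation":[0,0,0],"angular":[0,0,0],"hand":-1}]'
python3 - <<'E'
from h import *
a=np.array([.156,.988]);l=np.array([.988,-.156]);o=np.array([.6147,-.2016])
s=r.read_state(); d=s['ee_pos'][:2]-o; print(-d@a*1000,d@l*1000,s['ee_pos'])
cv2.imwrite("pics/l_w.png",r.camera("wrist")[:,:,::-1])
E
```

```text
time: 15.8
ee_pos: [0.701, -0.2369, 0.1447]
eef_rot: [0.538, 0.459, -0.538, 0.459]
ft_force: [0.9, 0.1, 0.0]
width: 0.0003
time: 16.3
ee_pos: [0.7041, -0.2168, 0.1447]
eef_rot: [0.538, 0.459, -0.538, 0.459]
ft_force: [-0.2, -0.5, -0.6]
width: 0.0001
1.1066650370223001 90.74892992908724 [ 0.70414437 -0.2168429   0.14465326]
```

View pics/l_w.png

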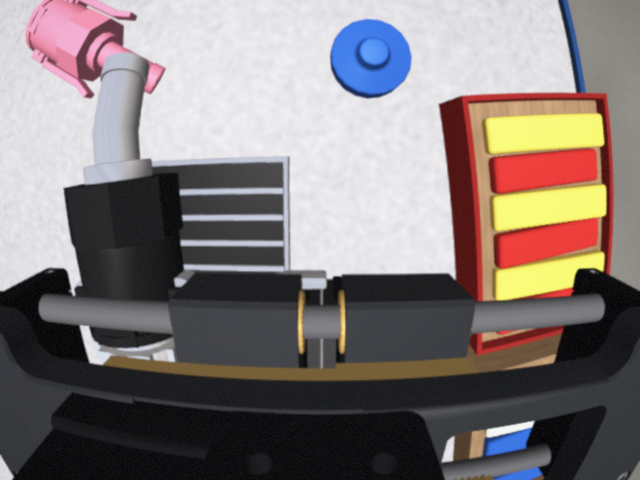

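```bash
python3 -m pendant '[{"translation":[0,0.6,0],"angular":[0,0,0],"hand":-1},{"translation":[0,0.6,0],"angular":[0,0,0],"hand":-1},{"translation":[0,0,0],"angular":[0,0,0],"hand":-1}]'
python3 -m pendant '[{"translation":[-0.15,0.5,0],"angular":[0,0,0],"hand":-1},{"translation":[0,0,0],"angular":[0,0,0],"hand":-1}]'
python3 - <<'E'
from h import *
a=np.array([.156,.988]);l=np.array([.988,-.156]);o=np.array([.6147,-.2016])
s=r.read_state(); d=s['ee_pos'][:2]-o; print(-d@a*1000,d@l*1000,s['ee_pos'])
cv2.imwrite("pics/m_w.png",r.camera("wrist")[:,:,::-1])
t=r.camera("side")[:,:,::-1]; cv2.imwrite("pics/m_s.png",cv2.resize(t[130:270,300:440],None,fx=5,fy=4.2,interpolation=cv2.INTER_CUBIC))
E
```

```text
time: 16.65
ee_pos: [0.704, -0.2047, 0.1447]
eef_rot: [0.538, 0.459, -0.538, 0.459]
ft_force: [0.1, -0.1, 0.0]
width: -0.0001
time: 16.85
ee_pos: [0.7024, -0.2004, 0.1447]
eef_rot: [0.538, 0.459, -0.538, 0.459]
ft_force: [-1.1, -0.1, -0.1]
width: 0.0001
-14.85148497051668 86.42368980662272 [ 0.70236136 -0.2004094   0.14468345]
```

View pics/m_w.png

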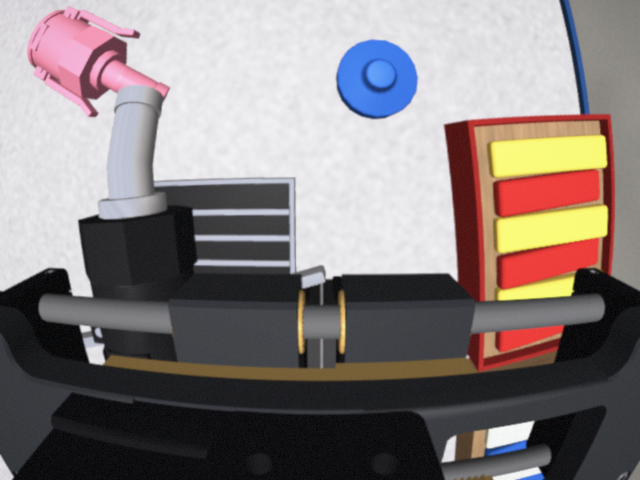

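View pics/m_s.png

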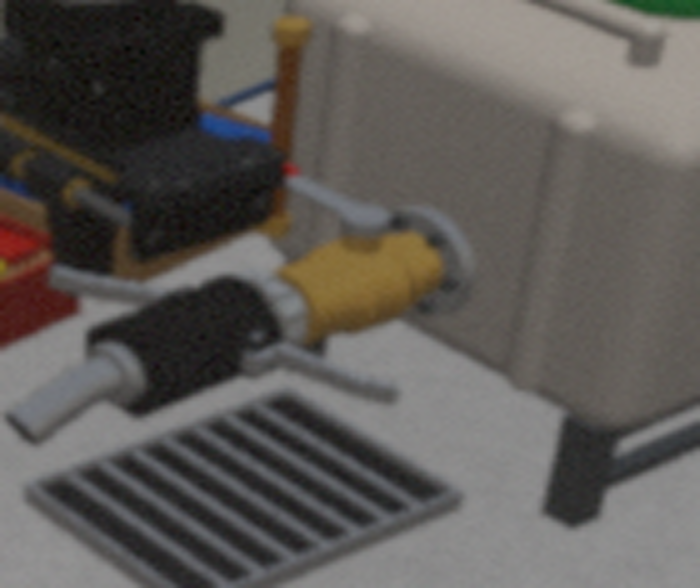

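```bash
python3 -m pendant '[{"translation":[-0.2,0.55,0],"angular":[0,0,0],"hand":-1},{"translation":[0,0,0],"angular":[0,0,0],"hand":-1}]'|grep -E "pos|force"
python3 -m pendant '[{"translation":[-0.27,0.45,0],"angular":[0,0,0],"hand":-1},{"translation":[0,0,0],"angular":[0,0,0],"hand":-1}]'|grep -E "pos|force"
python3 -m pendant '[{"translation":[-0.27,0.45,0],"angular":[0,0,0],"hand":-1},{"translation":[0,0,0],"angular":[0,0,0],"hand":-1}]'|grep -E "pos|force"
python3 - <<'E'
from h import *
a=np.array([.156,.988]);l=np.array([.988,-.156]);o=np.array([.6147,-.2016])
s=r.read_state(); d=s['ee_pos'][:2]-o; print(-d@a*1000,d@l*1000,s['ee_pos'])
cv2.imwrite("pics/n_w.png",r.camera("wrist")[:,:,::-1])
E
```

```text
ee_pos: [0.7003, -0.1948, 0.1446]
ft_force: [1.0, -0.1, -0.3]
ee_pos: [0.6975, -0.1904, 0.1447]
ft_force: [0.8, 0.2, -1.1]
ee_pos: [0.6948, -0.186, 0.1447]
ft_force: [0.5, -0.2, 0.4]
-27.919605923342434 76.72785305133159 [ 0.69482412 -0.18599247  0.14468039]
```

View pics/n_w.png

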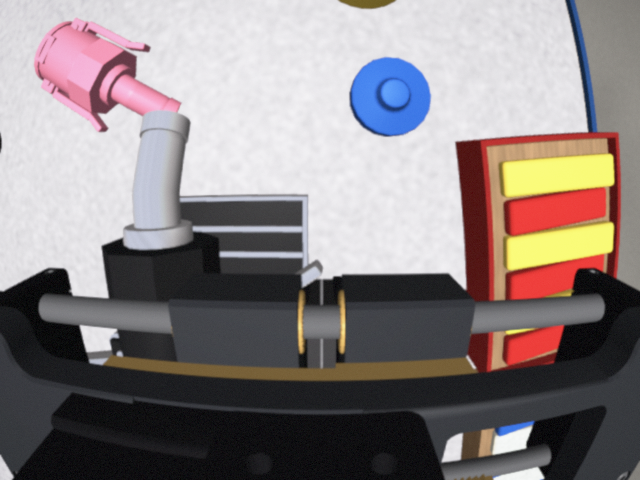

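```bash
python3 -m pendant '[{"translation":[-0.35,0.4,0],"angular":[0,0,0],"hand":-1},{"translation":[0,0,0],"angular":[0,0,0],"hand":-1}]'|grep -E "pos|force"
python3 -m pendant '[{"translation":[-0.35,0.4,0],"angular":[0,0,0],"hand":-1},{"translation":[0,0,0],"angular":[0,0,0],"hand":-1}]'|grep -E "pos|force"
python3 -m pendant '[{"translation":[-0.4,0.3,0],"angular":[0,0,0],"hand":-1},{"translation":[0,0,0],"angular":[0,0,0],"hand":-1}]'|grep -E "pos|force"
python3 - <<'E'
from h import *
cv2.imwrite("pics/o_w.png",r.camera("wrist")[:,:,::-1])
t=r.camera("side")[:,:,::-1]; cv2.imwrite("pics/o_s.png",cv2.resize(t[130:270,300:440],None,fx=5,fy=4.2,interpolation=cv2.INTER_CUBIC))
E
```

```text
ee_pos: [0.6913, -0.1821, 0.1447]
ft_force: [0.9, 0.1, 0.7]
ee_pos: [0.6877, -0.178, 0.1447]
ft_force: [1.2, -0.7, 0.1]
ee_pos: [0.6837, -0.1752, 0.1447]
ft_force: [-0.2, -0.4, -0.8]
```

View pics/o_w.png

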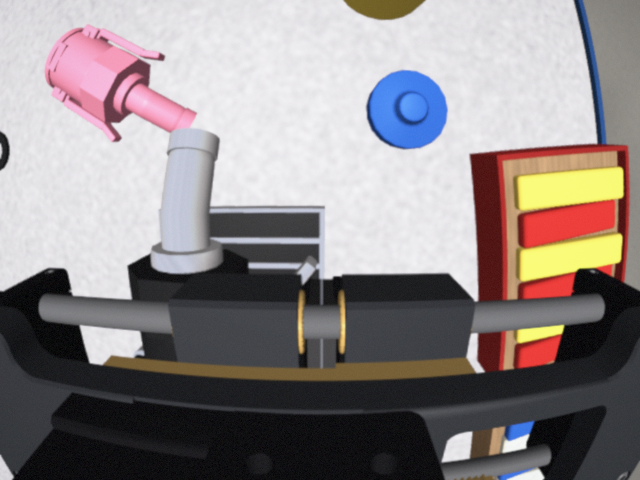

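View pics/o_s.png

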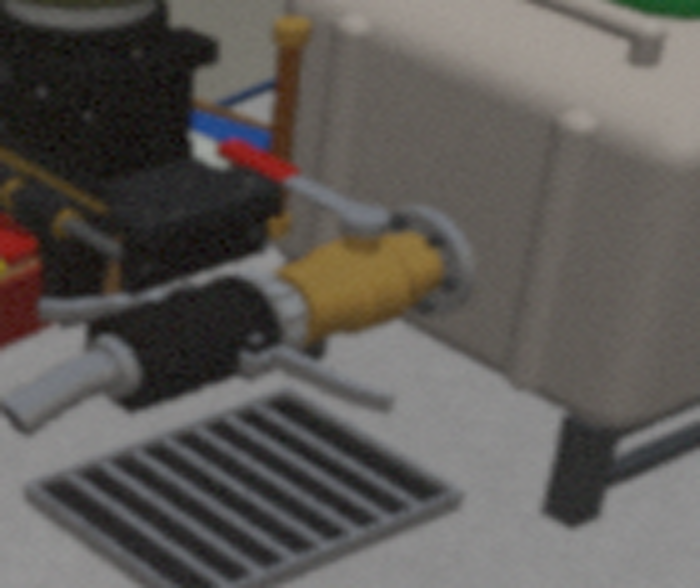

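```bash
python3 - <<'E'
from h import *
a=np.array([.156,.988]);l=np.array([.988,-.156]);o=np.array([.6147,-.2016])
def es(p): d=p[:2]-o; return (-d@a*1000).round(1),(d@l*1000).round(1)
print("TCP",es(r.read_state()['ee_pos']))
p=at_z("wrist",(262,313),.13); e,s=es(p); print("tip",e,s, np.arctan2(s-24.5,-e))
A=cv2.imread("pics/i_side.png",0)[195:250,300:395]
B=r.camera("side")[:,:,::-1].copy(); cv2.imwrite("pics/p_side.png",B); B=cv2.cvtColor(B,cv2.COLOR_BGR2GRAY)
# shift of spout/coupling region
for nm,(r0,r1,c0,c1) in dict(spout=(208,236,300,326),body=(195,225,322,352),adapter=(185,215,350,390),tank=(150,230,400,460)).items():
    a0=cv2.imread("pics/i_side.png",0)[r0:r1,c0:c1].astype(np.float32); b0=B[r0:r1,c0:c1].astype(np.float32)
    print(nm,cv2.phaseCorrelate(a0,b0,cv2.createHanningWindow(a0.shape[::-1],cv2.CV_32F)))
w=np.vstack([cv2.resize(cv2.imread("pics/i_side.png")[185:245,295:395],None,fx=6,fy=5),cv2.resize(cv2.imread("pics/p_side.png")[185:245,295:395],None,fx=6,fy=5)]); cv2.imwrite("pics/p_cmp.png",w)
E
```

```text
TCP (np.float64(-36.5), np.float64(64.3))
tip -57.5 61.4 0.5705459928825543
spout ((-0.12383403416446725, -0.7153004632750708), 0.9719811498382945)
body ((-0.38321727727566035, -0.2392319401729619), 1.1082804128858779)
adapter ((0.15778327196731112, -0.1121017048391586), 0.9317542676130931)
tank ((0.025246576030472312, 0.036780200341937075), 0.9926774888237317)
```

View pics/p_cmp.png

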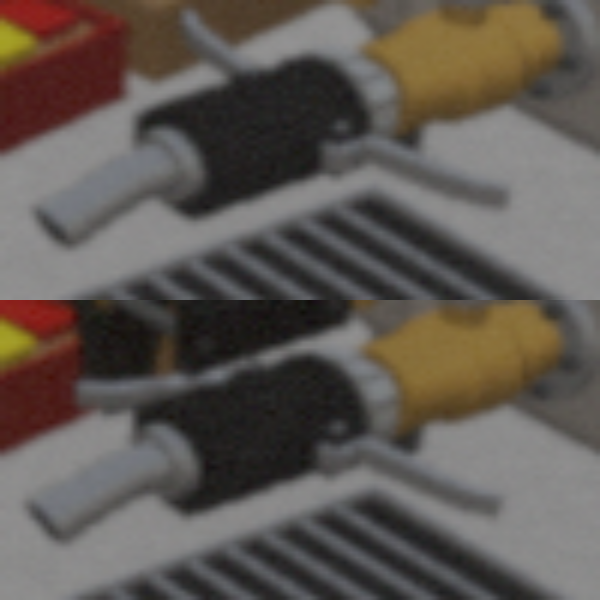

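```bash
for i in 1; do python3 -m pendant '[{"translation":[-0.38,0.17,0],"angular":[0,0,0],"hand":-1},{"translation":[0,0,0],"angular":[0,0,0],"hand":-1}]'|grep -E "pos|force"
python3 -m pendant '[{"translation":[-0.38,0.17,0],"angular":[0,0,0],"hand":-1},{"translation":[0,0,0],"angular":[0,0,0],"hand":-1}]'|grep -E "pos|force"
python3 -m pendant '[{"translation":[-0.3,0.15,0],"angular":[0,0,0],"hand":-1},{"translation":[0,0,0],"angular":[0,0,0],"hand":-1}]'|grep -E "pos|force"; done
python3 - <<'E'
from h import *
cv2.imwrite("pics/q_w.png",r.camera("wrist")[:,:,::-1])
E
```

```text
ee_pos: [0.68, -0.1737, 0.1446]
ft_force: [-0.4, -0.5, -0.1]
ee_pos: [0.6761, -0.172, 0.1446]
ft_force: [0.1, -0.1, 0.7]
ee_pos: [0.6731, -0.1706, 0.1446]
ft_force: [0.5, -0.3, -0.8]
```

View pics/q_w.png

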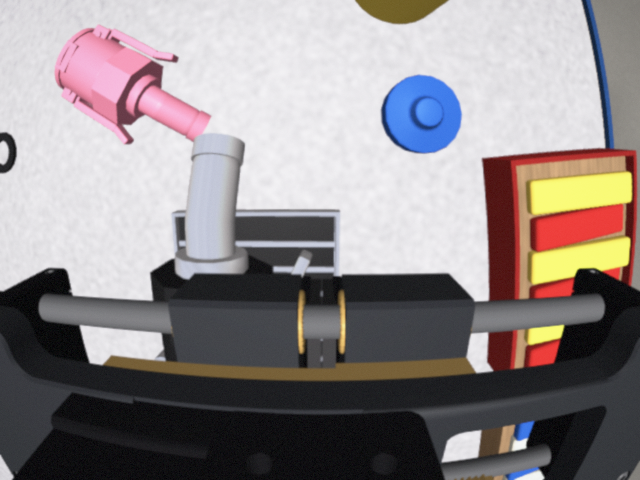

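```bash
for i in 1; do python3 -m pendant '[{"translation":[-0.3,0.1,0],"angular":[0,0,0],"hand":-1},{"translation":[0,0,0],"angular":[0,0,0],"hand":-1}]'|grep -E "pos|force"
python3 -m pendant '[{"translation":[-0.3,0,0],"angular":[0,0,0],"hand":-1},{"translation":[0,0,0],"angular":[0,0,0],"hand":-1}]'|grep -E "pos|force"
python3 -m pendant '[{"translation":[-0.2,0,0],"angular":[0,0,0],"hand":-1},{"translation":[0,0,0],"angular":[0,0,0],"hand":-1}]'|grep -E "pos|force"; done
python3 - <<'E'
from h import *
a=np.array([.156,.988]);l=np.array([.988,-.156]);o=np.array([.6147,-.2016])
def es(p): d=p[:2]-o; return (-d@a*1000).round(1),(d@l*1000).round(1)
print("TCP",es(r.read_state()['ee_pos']))
cv2.imwrite("pics/r_w.png",r.camera("wrist")[:,:,::-1])
E
```

```text
ee_pos: [0.6702, -0.1697, 0.1446]
ft_force: [-0.1, -0.1, -0.4]
ee_pos: [0.6673, -0.1698, 0.1446]
ft_force: [1.0, -0.9, -0.4]
ee_pos: [0.6661, -0.1691, 0.1449]
ft_force: [4.4, 2.1, -1.3]
TCP (np.float64(-40.1), np.float64(45.7))
```

View pics/r_w.png

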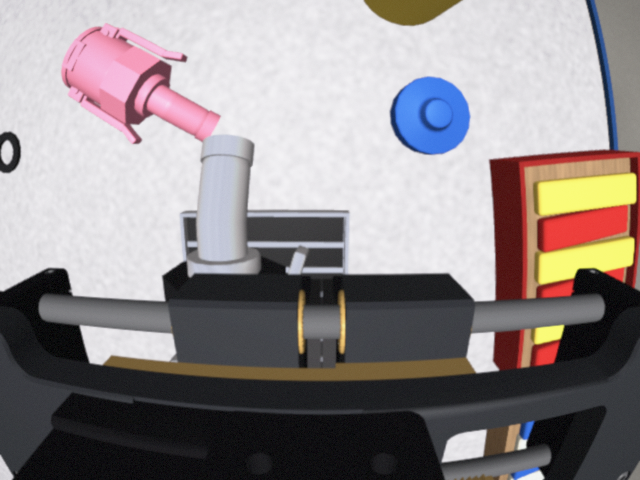

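```bash
python3 - <<'E'
from h import *
a=np.array([.156,.988]);l=np.array([.988,-.156]);o=np.array([.6147,-.2016])
def es(p): d=p[:2]-o; return (-d@a*1000).round(1),(d@l*1000).round(1)
for rc in [(249,302),(271,293),(262,238),(272,168),(272,276)]:
  e,s=es(at_z("wrist",rc,.13)); print(rc,"tip",e,s, np.arctan2(s-24.5,-e))
E
python3 -m pendant '[{"translation":[-0.1,0,0],"angular":[0,0,0],"hand":-1},{"translation":[0,0,0],"angular":[0,0,0],"hand":-1}]'|grep -E "pos|force"
python3 -m pendant '[{"translation":[-0.1,0,0],"angular":[0,0,0],"hand":-1},{"translation":[0,0,0],"angular":[0,0,0],"hand":-1}]'|grep -E "pos|force"
python3 -m pendant '[{"translation":[-0.1,0,0],"angular":[0,0,0],"hand":-1},{"translation":[0,0,0],"angular":[0,0,0],"hand":-1}]'|grep -E "pos|force"
```

```text
(249, 302) tip -66.8 38.1 0.20084779009395085
(271, 293) tip -57.0 34.1 0.16685516039978912
(262, 238) tip -61.0 10.2 -0.23026814864623618
(272, 168) tip -55.9 -23.7 -0.7115652790953245
(272, 276) tip -56.5 26.7 0.038918392051623146
ee_pos: [0.6656, -0.169, 0.1451]
ft_force: [8.3, 3.0, -2.4]
ee_pos: [0.665, -0.1691, 0.1453]
ft_force: [8.1, 2.8, -1.0]
ee_pos: [0.6643, -0.1691, 0.1455]
ft_force: [10.2, 1.6, -1.3]
```

```bash
python3 -m pendant '[{"translation":[0.3,0,0],"angular":[0,0,0],"hand":-1},{"translation":[0.4,0,0],"angular":[0,0,0],"hand":-1},{"translation":[0.5,0,0],"angular":[0,0,0],"hand":-1},{"translation":[1,0,0],"angular":[0,0,0],"hand":-1},{"translation":[2,0,1],"angular":[0,0,0],"hand":-1},{"translation":[1,0,4],"angular":[0,0,0],"hand":-1},{"translation":[0,0,5],"angular":[0,0,0],"hand":-1},{"translation":[0,-3,1],"angular":[0,0,0],"hand":-1},{"translation":[0,-4,0],"angular":[0,0,0],"hand":-1},{"translation":[0,0,0],"angular":[0,0,0],"hand":-1}]'
python3 - <<'E'
from h import *
s=r.read_state()
cv2.imwrite("pics/t_w.png",r.camera("wrist")[:,:,::-1])
t=r.camera("side")[:,:,::-1]; cv2.imwrite("pics/t_s.png",cv2.resize(t[130:270,300:440],None,fx=5,fy=4.2,interpolation=cv2.INTER_CUBIC))
t=r.camera("top")[:,:,::-1]; cv2.imwrite("pics/t_t.png",cv2.resize(t[150:280,320:460],None,fx=5,fy=4.5,interpolation=cv2.INTER_CUBIC))
E
```

```text
time: 21.25
ee_pos: [0.7136, -0.2475, 0.2541]
eef_rot: [-0.539, -0.455, 0.541, -0.457]
ft_force: [0.7, -0.2, -0.9]
width: 0.0004
```

View pics/t_w.png

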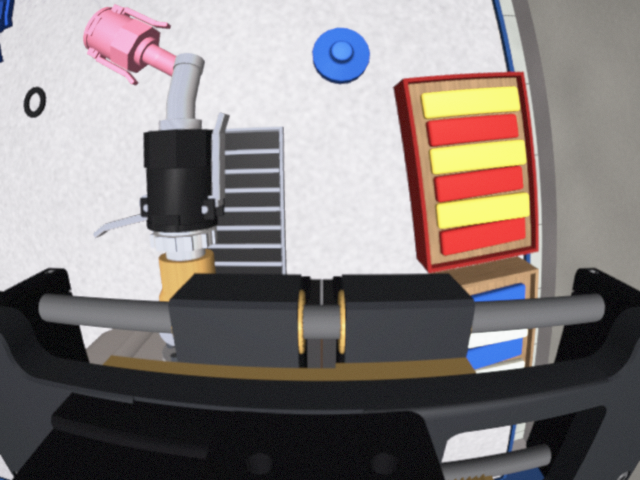

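View pics/t_s.png

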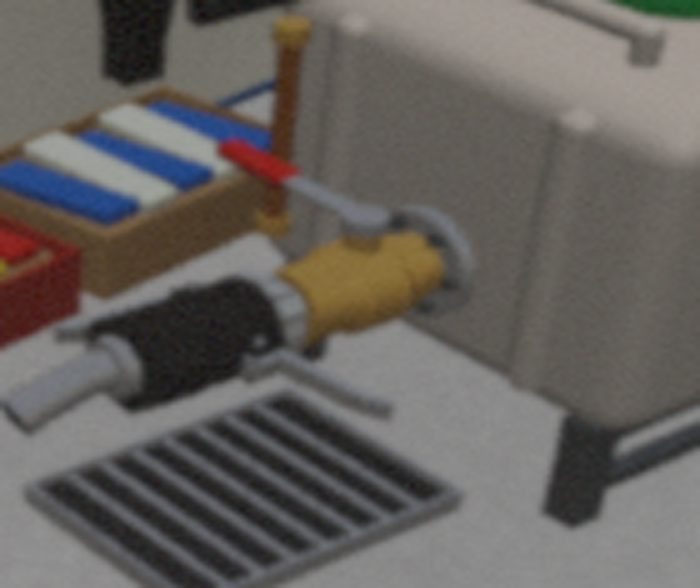

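View pics/t_t.png

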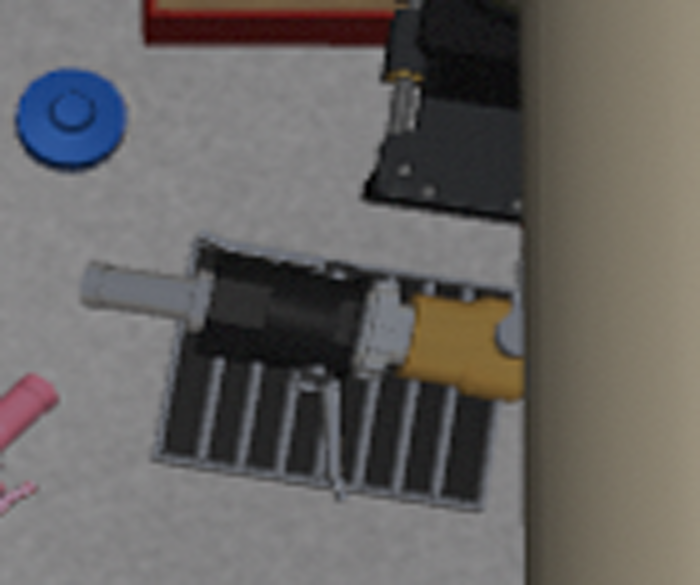

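```bash
python3 - <<'E'
from h import *
im=cv2.imread("pics/t_w.png"); cv2.imwrite("pics/t_wz.png",cv2.resize(im[100:270,80:260],None,fx=4,fy=3.5,interpolation=cv2.INTER_CUBIC))
E
```

```text
(no output)
```

View pics/t_wz.png

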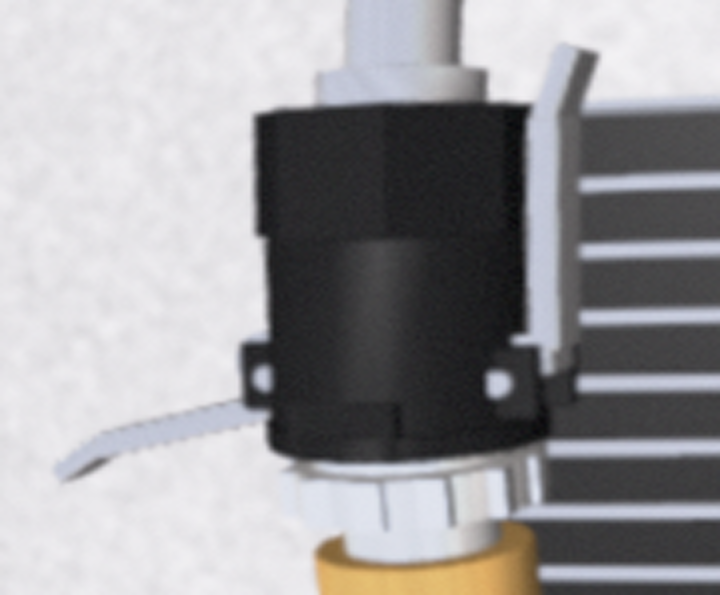

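```bash
python3 -m pendant '[{"translation":[-2,0.2,0],"angular":[0,0,0],"hand":-1},{"translation":[-4,0.3,0],"angular":[0,0,0],"hand":-1},{"translation":[-4,0.4,0],"angular":[0,0,0],"hand":-1},{"translation":[-4,0.4,0],"angular":[0,0,0],"hand":-1},{"translation":[-3.3,0.4,0],"angular":[0,0,0],"hand":-1},{"translation":[-2,0,0],"angular":[0,0,0],"hand":-1},{"translation":[0,0,0],"angular":[0,0,0],"hand":-1},{"translation":[0,0,0],"angular":[0,0,0],"hand":-1}]'
python3 - <<'E'
from h import *
a=np.array([.156,.988]);l=np.array([.988,-.156]);o=np.array([.6147,-.2016])
def es(p): d=p[:2]-o; return (-d@a*1000).round(1),(d@l*1000).round(1)
s=r.read_state(); print("TCP",es(s['ee_pos']),s['ee_pos'],R.from_quat(s['eef_rot']).as_matrix().round(3),s['joint_positions'])
cv2.imwrite("pics/u_w.png",r.camera("wrist")[:,:,::-1])
E
```

```text
time: 22.2
ee_pos: [0.5215, -0.2221, 0.2548]
eef_rot: [-0.538, -0.458, 0.538, -0.459]
ft_force: [0.6, 0.6, -0.9]
width: 0.0008
TCP (np.float64(34.8), np.float64(-88.9)) [ 0.52149756 -0.22214938  0.25478023] [[ 0.     0.987 -0.158]
 [-0.001 -0.158 -0.987]
 [-1.     0.     0.001]] [ 1.11263175  0.34297772 -0.97210028  1.56996196  0.2876509   1.38075027
 -0.0459242 ]
```

View pics/u_w.png

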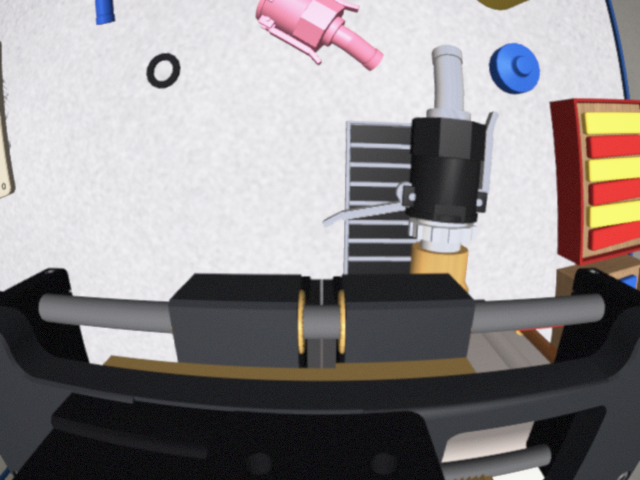

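```bash
python3 - <<'E'
from h import *
a=np.array([.156,.988]);l=np.array([.988,-.156]);o=np.array([.6147,-.2016])
def es(p): d=p[:2]-o; return (-d@a*1000).round(1),(d@l*1000).round(1)
for rc in [(222,326),(212,350),(195,400)]: print(es(at_z("wrist",rc,.13)))
E
python3 -m pendant '[{"translation":[-0.1,-0.8,-1],"angular":[0,0,0],"hand":-1},{"translation":[0,-0.2,-3],"angular":[0,0,0],"hand":-1},{"translation":[0,0,-3],"angular":[0,0,0],"hand":-1},{"translation":[0,0,-2.5],"angular":[0,0,0],"hand":-1},{"translation":[0,0,-1.5],"angular":[0,0,0],"hand":-1},{"translation":[0,0,0],"angular":[0,0,0],"hand":-1},{"translation":[0,0,0],"angular":[0,0,0],"hand":-1}]'
python3 - <<'E'
from h import *
a=np.array([.156,.988]);l=np.array([.988,-.156]);o=np.array([.6147,-.2016])
def es(p): d=p[:2]-o; return (-d@a*1000).round(1),(d@l*1000).round(1)
s=r.read_state(); print("TCP",es(s['ee_pos']),s['ee_pos'])
cv2.imwrite("pics/v_w.png",r.camera("wrist")[:,:,::-1])
E
```

```text
(np.float64(17.7), np.float64(-84.4))
(np.float64(10.4), np.float64(-67.3))
(np.float64(-2.2), np.float64(-31.4))
time: 22.95
ee_pos: [0.521, -0.2327, 0.145]
eef_rot: [0.538, 0.459, -0.538, 0.459]
ft_force: [-0.4, 0.5, 0.3]
width: 0.0003
TCP (np.float64(45.3), np.float64(-87.7)) [ 0.5210495  -0.23265356  0.14499577]
```

View pics/v_w.png

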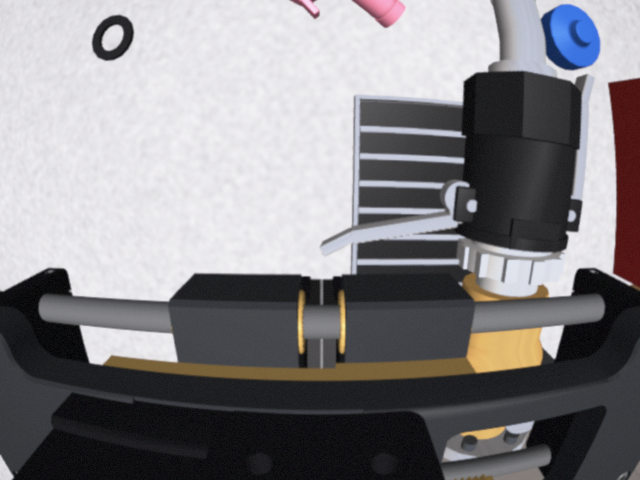

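```bash
python3 -m pendant '[{"translation":[0.45,-0.05,0],"angular":[0,0,0],"hand":-1},{"translation":[0.08,0.5,0],"angular":[0,0,0],"hand":-1},{"translation":[0.08,0.5,0],"angular":[0,0,0],"hand":-1},{"translation":[0.08,0.5,0],"angular":[0,0,0],"hand":-1},{"translation":[0.08,0.5,0],"angular":[0,0,0],"hand":-1},{"translation":[0.08,0.5,0],"angular":[0,0,0],"hand":-1},{"translation":[0,0,0],"angular":[0,0,0],"hand":-1}]' |grep -E "pos|force"
python3 -m pendant '[{"translation":[0.08,0.5,0],"angular":[0,0,0],"hand":-1},{"translation":[0.08,0.5,0],"angular":[0,0,0],"hand":-1},{"translation":[0.08,0.5,0],"angular":[0,0,0],"hand":-1},{"translation":[0.08,0.5,0],"angular":[0,0,0],"hand":-1},{"translation":[0,0,0],"angular":[0,0,0],"hand":-1}]'|grep -E "pos|force"
python3 -m pendant '[{"translation":[0.13,0.5,0],"angular":[0,0,0],"hand":-1},{"translation":[0.13,0.5,0],"angular":[0,0,0],"hand":-1},{"translation":[0,0,0],"angular":[0,0,0],"hand":-1}]'|grep -E "pos|force"
python3 - <<'E'
from h import *
a=np.array([.156,.988]);l=np.array([.988,-.156]);o=np.array([.6147,-.2016])
def es(p): d=p[:2]-o; return (-d@a*1000).round(1),(d@l*1000).round(1)
s=r.read_state(); print("TCP",es(s['ee_pos']),s['ee_pos'])
cv2.imwrite("pics/x_w.png",r.camera("wrist")[:,:,::-1])
E
```

```text
ee_pos: [0.5285, -0.2073, 0.1443]
ft_force: [-2.5, 0.6, -0.7]
ee_pos: [0.5329, -0.1874, 0.1449]
ft_force: [1.3, 0.1, 0.6]
ee_pos: [0.5352, -0.1776, 0.1448]
ft_force: [-0.0, -0.9, -0.3]
TCP (np.float64(-11.3), np.float64(-82.3)) [ 0.53515678 -0.17758532  0.14479072]
```

View pics/x_w.png

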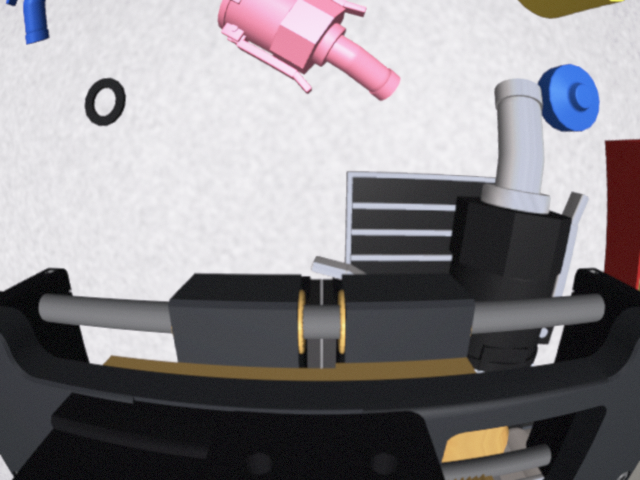

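Arm tab is just ahead of the finger at (325,265); swinging freely. Continue inward.

```bash
python3 -m pendant '[{"translation":[0.32,0.43,0],"angular":[0,0,0],"hand":-1},{"translation":[0,0,0],"angular":[0,0,0],"hand":-1}]' |grep -E "pos|force"
python3 -m pendant '[{"translation":[0.32,0.43,0],"angular":[0,0,0],"hand":-1},{"translation":[0,0,0],"angular":[0,0,0],"hand":-1}]' |grep -E "pos|force"
python3 -m pendant '[{"translation":[0.4,0.35,0],"angular":[0,0,0],"hand":-1},{"translation":[0,0,0],"angular":[0,0,0],"hand":-1}]' |grep -E "pos|force"
python3 -m pendant '[{"translation":[0.4,0.35,0],"angular":[0,0,0],"hand":-1},{"translation":[0,0,0],"angular":[0,0,0],"hand":-1}]' |grep -E "pos|force"
python3 - <<'E'
from h import *
a=np.array([.156,.988]);l=np.array([.988,-.156]);o=np.array([.6147,-.2016])
def es(p): d=p[:2]-o; return (-d@a*1000).round(1),(d@l*1000).round(1)
s=r.read_state(); print("TCP",es(s['ee_pos']),s['ee_pos'])
cv2.imwrite("pics/y_w.png",r.camera("wrist")[:,:,::-1])
E
```

```text
ee_pos: [0.538, -0.1735, 0.1445]
ft_force: [-0.7, -1.4, -0.2]
ee_pos: [0.5416, -0.1691, 0.1446]
ft_force: [-1.1, -1.2, -0.5]
ee_pos: [0.5458, -0.1654, 0.1447]
ft_force: [-1.5, -0.7, 0.6]
ee_pos: [0.5498, -0.162, 0.1447]
ft_force: [0.8, -0.0, 1.3]
TCP (np.float64(-29.0), np.float64(-70.3)) [ 0.54982228 -0.16200496  0.14473527]
```

View pics/y_w.png

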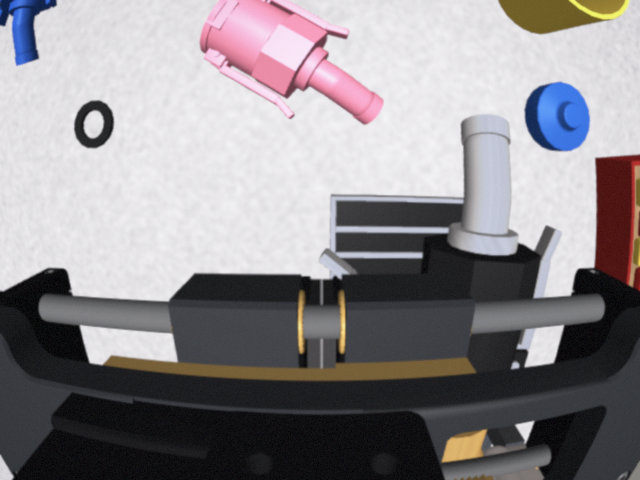

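```bash
python3 -m pendant '[{"translation":[0.46,0.27,0],"angular":[0,0,0],"hand":-1},{"translation":[0,0,0],"angular":[0,0,0],"hand":-1}]' |grep -E "pos|force"
python3 -m pendant '[{"translation":[0.46,0.27,0],"angular":[0,0,0],"hand":-1},{"translation":[0,0,0],"angular":[0,0,0],"hand":-1}]' |grep -E "pos|force"
python3 -m pendant '[{"translation":[0.4,0.15,0],"angular":[0,0,0],"hand":-1},{"translation":[0,0,0],"angular":[0,0,0],"hand":-1}]' |grep -E "pos|force"
python3 -m pendant '[{"translation":[0.3,0.1,0],"angular":[0,0,0],"hand":-1},{"translation":[0,0,0],"angular":[0,0,0],"hand":-1}]' |grep -E "pos|force"
python3 - <<'E'
from h import *
a=np.array([.156,.988]);l=np.array([.988,-.156]);o=np.array([.6147,-.2016])
def es(p): d=p[:2]-o; return (-d@a*1000).round(1),(d@l*1000).round(1)
s=r.read_state(); print("TCP",es(s['ee_pos']),s['ee_pos'])
cv2.imwrite("pics/ya_w.png",r.camera("wrist")[:,:,::-1])
E
```

```text
ee_pos: [0.5543, -0.1595, 0.1447]
ft_force: [-0.3, -0.5, 0.7]
ee_pos: [0.559, -0.1568, 0.1447]
ft_force: [-0.3, -0.4, 0.9]
ee_pos: [0.5629, -0.1555, 0.1446]
ft_force: [-0.2, -0.2, 0.4]
ee_pos: [0.5657, -0.1546, 0.1446]
ft_force: [-0.5, 0.3, 0.1]
TCP (np.float64(-38.8), np.float64(-55.7)) [ 0.56570304 -0.15462596  0.14462784]
```

View pics/ya_w.png

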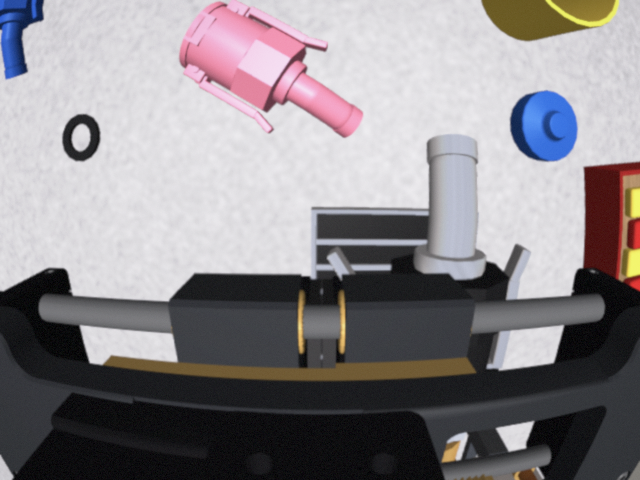

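```bash
python3 -m pendant '[{"translation":[0.3,0.05,0],"angular":[0,0,0],"hand":-1},{"translation":[0,0,0],"angular":[0,0,0],"hand":-1}]' |grep -E "pos|force"
python3 -m pendant '[{"translation":[0.3,0.05,0],"angular":[0,0,0],"hand":-1},{"translation":[0,0,0],"angular":[0,0,0],"hand":-1}]' |grep -E "pos|force"
python3 -m pendant '[{"translation":[0.2,0.0,0],"angular":[0,0,0],"hand":-1},{"translation":[0,0,0],"angular":[0,0,0],"hand":-1}]' |grep -E "pos|force"
python3 -m pendant '[{"translation":[0.2,0.0,0],"angular":[0,0,0],"hand":-1},{"translation":[0,0,0],"angular":[0,0,0],"hand":-1}]' |grep -E "pos|force"
python3 - <<'E'
from h import *
a=np.array([.156,.988]);l=np.array([.988,-.156]);o=np.array([.6147,-.2016])
def es(p): d=p[:2]-o; return (-d@a*1000).round(1),(d@l*1000).round(1)
s=r.read_state(); print("TCP",es(s['ee_pos']),s['ee_pos'])
cv2.imwrite("pics/yb_w.png",r.camera("wrist")[:,:,::-1])
E
```

```text
ee_pos: [0.5687, -0.1542, 0.1446]
ft_force: [-0.2, -0.4, -0.1]
ee_pos: [0.5717, -0.1537, 0.1446]
ft_force: [-0.8, 0.5, 0.6]
ee_pos: [0.5736, -0.1538, 0.1446]
ft_force: [-1.0, -0.9, -0.8]
ee_pos: [0.5756, -0.1538, 0.1446]
ft_force: [0.0, 0.9, 0.9]
TCP (np.float64(-41.1), np.float64(-46.1)) [ 0.57555969 -0.15377534  0.14456914]
```

View pics/yb_w.png

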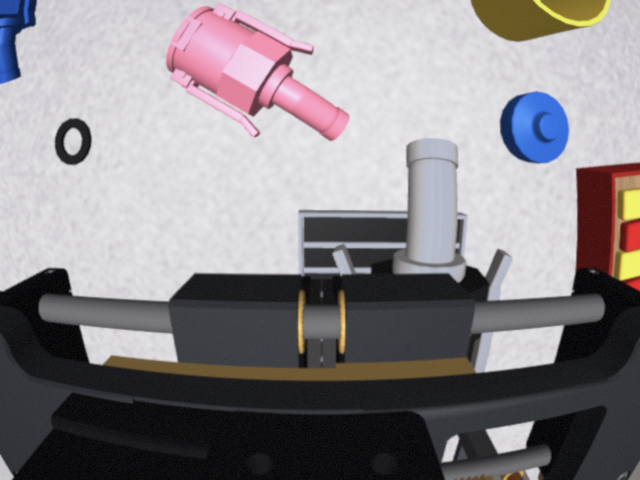

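```bash
for i in 1 2 3; do python3 -m pendant '[{"translation":[0.15,0.0,0],"angular":[0,0,0],"hand":-1},{"translation":[0,0,0],"angular":[0,0,0],"hand":-1}]' |grep -E "pos|force"; done
```

```text
ee_pos: [0.577, -0.1538, 0.1446]
ft_force: [-0.1, 0.0, 0.2]
ee_pos: [0.5785, -0.1538, 0.1446]
ft_force: [-0.8, 0.3, -0.9]
ee_pos: [0.5798, -0.1538, 0.1445]
ft_force: [-1.0, -0.1, 0.8]
```

```bash
for i in 1 2 3; do python3 -m pendant '[{"translation":[0.1,0.0,0],"angular":[0,0,0],"hand":-1},{"translation":[0,0,0],"angular":[0,0,0],"hand":-1}]' |grep -E "pos|force"; done; python3 - <<'E'
from h import *
cv2.imwrite("pics/yc_w.png",r.camera("wrist")[:,:,::-1])
E
```

```text
ee_pos: [0.5803, -0.1538, 0.1444]
ft_force: [-4.7, 0.3, 1.2]
ee_pos: [0.5808, -0.1538, 0.144]
ft_force: [-6.4, 0.6, 0.8]
ee_pos: [0.5812, -0.1539, 0.1437]
ft_force: [-8.5, 0.8, 1.7]
```

View pics/yc_w.png

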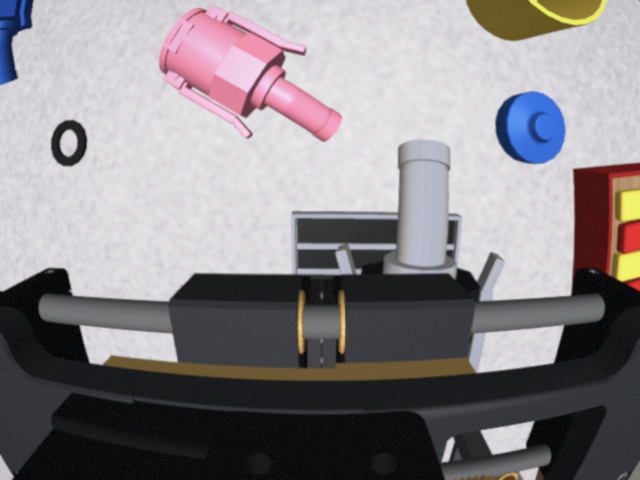

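```bash
python3 -m pendant '[{"translation":[-0.3,0,0],"angular":[0,0,0],"hand":-1},{"translation":[-0.5,0,0],"angular":[0,0,0],"hand":-1},{"translation":[-1,0,0],"angular":[0,0,0],"hand":-1},{"translation":[-1.5,0,0],"angular":[0,0,0],"hand":-1},{"translation":[-1,0,2],"angular":[0,0,0],"hand":-1},{"translation":[0,0,4],"angular":[0,0,0],"hand":-1},{"translation":[0,0,5],"angular":[0,0,0],"hand":-1},{"translation":[0.5,-4,0],"angular":[0,0,0],"hand":-1},{"translation":[0.5,-4,0],"angular":[0,0,0],"hand":-1},{"translation":[0,0,0],"angular":[0,0,0],"hand":-1},{"translation":[0,0,0],"angular":[0,0,0],"hand":-1}]'
python3 - <<'E'
from h import *
im=r.camera("wrist")[:,:,::-1]; cv2.imwrite("pics/zz_w.png",im)
t=r.camera("side")[:,:,::-1]; cv2.imwrite("pics/zz_s.png",cv2.resize(t[130:270,300:440],None,fx=5,fy=4.2,interpolation=cv2.INTER_CUBIC))
cv2.imwrite("pics/zz_t.png",r.camera("top")[:,:,::-1])
E
```

```text
time: 29.45
ee_pos: [0.5493, -0.2346, 0.2543]
eef_rot: [0.539, 0.458, -0.539, 0.458]
ft_force: [0.5, -0.2, -0.2]
width: 0.0005
```

View pics/zz_w.png

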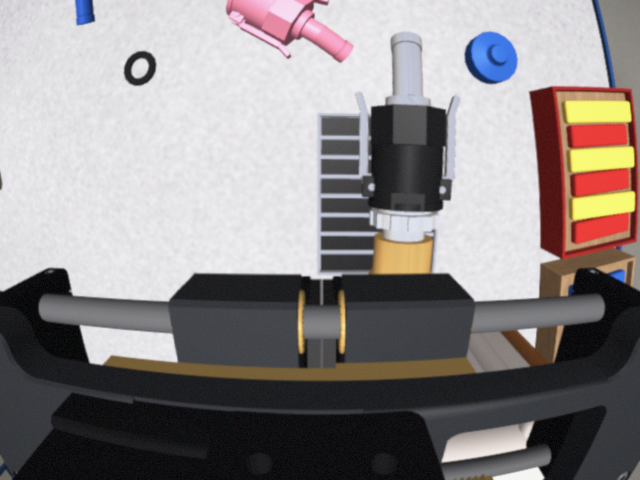

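View pics/zz_s.png

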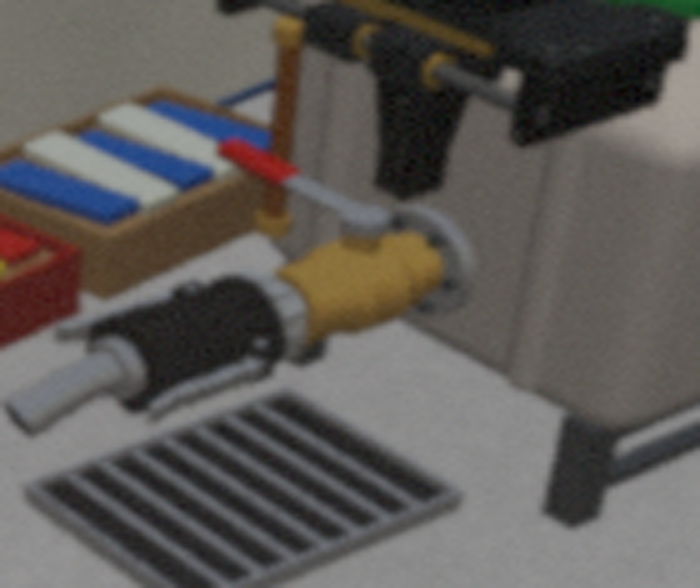

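View pics/zz_t.png

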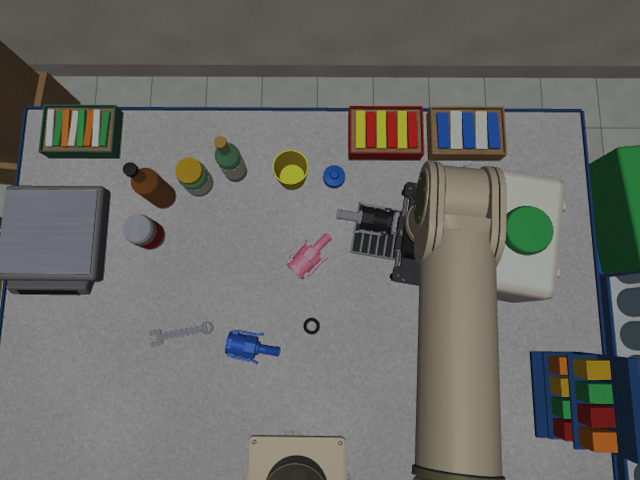

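```bash
python3 - <<'E'
import cv2
im=cv2.imread("pics/zz_w.png"); cv2.imwrite("pics/zz_z.png",cv2.resize(im[80:270,310:490],None,fx=4,fy=3.1,interpolation=cv2.INTER_CUBIC))
a=cv2.imread("pics/a_top.png",0);b=cv2.imread("pics/zz_t.png",0); d=cv2.absdiff(cv2.GaussianBlur(a,(5,5),0),cv2.GaussianBlur(b,(5,5),0))
import numpy as np
n,_,st,_=cv2.connectedComponentsWithStats((d>25).astype(np.uint8))
print([list(s) for s in st[1:] if s[4]>20])
E
```

```text
[[np.int32(389), np.int32(161), np.int32(117), np.int32(319), np.int32(9587)], [np.int32(442), np.int32(166), np.int32(18), np.int32(6), np.int32(64)], [np.int32(465), np.int32(166), np.int32(42), np.int32(122), np.int32(2305)], [np.int32(427), np.int32(182), np.int32(2), np.int32(18), np.int32(30)], [np.int32(430), np.int32(182), np.int32(4), np.int32(19), np.int32(55)], [np.int32(362), np.int32(207), np.int32(7), np.int32(22), np.int32(60)], [np.int32(370), np.int32(209), np.int32(24), np.int32(26), np.int32(415)], [np.int32(466), np.int32(209), np.int32(13), np.int32(39), np.int32(263)], [np.int32(357), np.int32(210), np.int32(6), np.int32(14), np.int32(63)], [np.int32(337), np.int32(216), np.int32(18), np.int32(5), np.int32(46)], [np.int32(396), np.int32(216), np.int32(12), np.int32(36), np.int32(206)], [np.int32(355), np.int32(229), np.int32(8), np.int32(4), np.int32(24)], [np.int32(217), np.int32(242), np.int32(40), np.int32(53), np.int32(867)], [np.int32(207), np.int32(298), np.int32(11), np.int32(8), np.int32(23)], [np.int32(613), np.int32(403), np.int32(20), np.int32(9), np.int32(66)], [np.int32(634), np.int32(413), np.int32(6), np.int32(30), np.int32(123)], [np.int32(597), np.int32(419), np.int32(19), np.int32(9), np.int32(101)], [np.int32(565), np.int32(423), np.int32(54), np.int32(47), np.int32(1131)], [np.int32(637), np.int32(445), np.int32(3), np.int32(13), np.int32(29)], [np.int32(626), np.int32(459), np.int32(14), np.int32(11), np.int32(105)]]
```

View pics/zz_z.png

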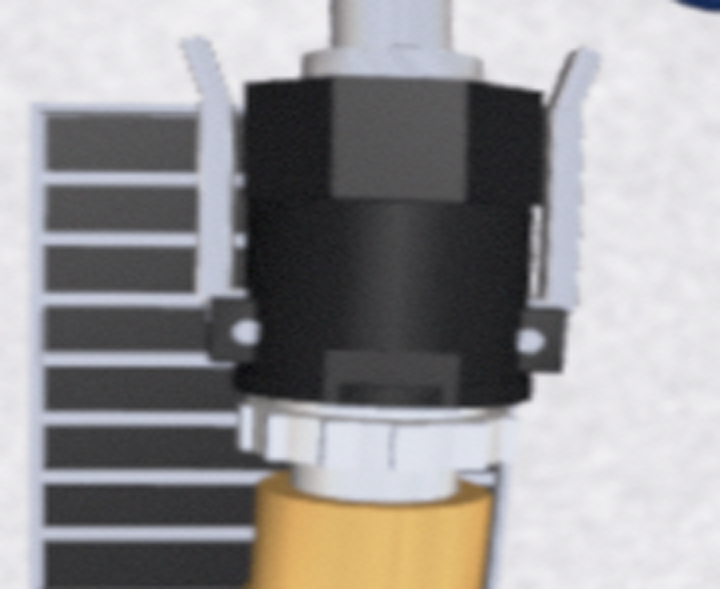

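```bash
python3 -c "
from h import *
print(r.read_state()['time'],r.close_job())"
```

```text
the job is handed in; nothing more can be done
29.6 None
```

The spout coupling is on the tank outlet with both cam arms closed, and I handed the job in at 29.6 s with the robot touching nothing.

- **Fitting:** I gripped the black coupling by its wrench flats and pushed it on with the spout hanging down. The push force rose to about 15 N at roughly 12 N/mm, the stiffness given for the seal. That puts the seal at about 1 mm pressed in, well short of crushing.
- **Cam arms:** I swung the left arm closed first, then the right, using the shut fingertips. Neither arm resisted until its end stop, where I pressed with about 10 N on the left and 8.5 N on the right.
- **Last checks:** The final wrist and side pictures show both arms flat along the body and the coupling straight and snug. The valve lever is still square to the outlet, so the valve is shut. Comparing the top camera's first and last pictures shows no movement of the other goods, except where the robot arm hides the view near the tank.

**Checks that did not fully agree:**
- I never felt the rubber ring's 2–4 N drag clearly before the seal.
- The 1–5 N cam pull was lost in the force noise.
- The coupling tilted slightly while only the left arm was closed, and it straightened once the right arm closed.
- I had no direct reading of the seal after both arms were shut.

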